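# Break down the kiln stack

### The arm

A 6-joint arm with a two-finger parallel gripper is mounted at the origin on a cart in front of the work surface, level with it; the furniture and walls round the work are solid. World frame = base frame: x ahead of the robot, y to its left, z up, the work surface at z = 0. Lengths are in mm, angles in rad, forces in N, time in s.
With the tool pointing down it reaches from about 275 to 750 mm from the base axis. Payload 10.2 kg.
Tool frame: the origin (TCP) lies midway between the tips of the shut fingers; the grasp point (between the pads) lies grasp_offset behind it (grasp_offset is the distance from the TCP to the grasp point, in mm); x points along the fingers, z is the direction in which the jaws open and shut, and the axes are right-handed (so a half turn about x gives the same grasp; the last joint's range is limited). The gripper opens to 85 mm and grips with 20 to 120 N. Pads are 22 mm wide; open, the fingers measure 114 mm over their backs; the gripper's body (76 mm by 85 mm) begins 54 mm behind the grasp point. The pads swing forward as they close: fully open they stand 13 mm farther back than shut.
Start: joints at [-1.429, 0.313, 1.498, -0, 1.331, -0.223], TCP at [187.288, -490.463, 207.094] pointing down, gripper open.
Joint ranges: [-2.94, 2.94], [-0.97, 2.17], [0.19, 2.56], [-1.23, 4.37], [0.02, 3.11], [-2.88, 2.88]. Speed limits (rad/s): [2.39, 2.39, 3.01, 3.14, 3.14, 3.14].

### API

Orientations are given as a unit quaternion [w, x, y, z].
In Python, from rig import sense, capture, calibration, finish_job, grasp_offset gives the robot as it stands.
- The arm moves only by the shell command python3 -m jog 'ROWS' [FORCE]. ROWS is JSON, a list of rows, each an object with "linear": the shift along the tool's x, y, z scaled (see below), a list of three; "rotation": the turn, a rotation vector about the tool's x, y, z scaled (see below), a list of three; "grip": the finger opening in mm, from 0 to 85.4. A call has 1 to 20 rows; each row is the pose to reach, as a shift and turn from the pose measured when the call began, along the tool's axes at that moment; what a row does not reach only later rows make up. The controller multiplies each number of a shift by 0.3 m and each number of a turn by 0.5 rad. A row lasts 1/12 s, in which the tool goes at most 41.7 mm and 7.16 degrees, less where a joint would pass 70% of its speed; a pose out of reach is approached as far as the arm can. A call with a number of a shift or a turn outside -1 to 1 is refused whole. A call with a gripper value outside its range is refused whole. The fingers move at their own pace and stop on an object; FORCE is the grip in N (left out, the last holds). Time passes only in rows, so rows that repeat a pose let the fingers close. It gives the time, the measured TCP pose, the force and the opening at its end, in the units of the state.
- sense(): the state, without advancing time (a new reading comes with each control period).
- capture(name): name is "scene" or "top" or "wrist"; returns (picture, depth): 420x560x3 uint8, red, green, blue; 420x560 float32, mm along the optical axis (not along the pixel's ray), 0 where there is no reading.
- calibration(name): a dict with "intrinsics" (3x3 intrinsics, pixels), "dist" ([k1, k2, p1, p2, k3] as OpenCV has them; the pictures are not rectified), "world_from_camera" (4x4, takes a point from camera to world coordinates). Camera axes: x right, y up, looking along -z (the intrinsics and any distortion apply to the point x, -y, -z); pixel columns grow to the right and rows downward; lengths in mm; the calibration is good to about 2 mm. A picture is of the moment at which its call begins: read the wrist's pose just before it. calibration takes no time and is no camera call; for the wrist camera it gives the pose at the moment of the call.
- finish_job(): hands the job in, once; it reports no verdict.
The state is a dict: "time_s": time; "joints": joint angles; "dq": joint speeds; "tau": joint torques, N m; "eef_pos": TCP position; "ee_rot": TCP orientation; "force": force on the tool from outside, world axes, zero at the start; "wrist_torque": the same for the moment, N m; "grip_width": opening from 0.0 (shut) to 1.0 (fully open).
Only numpy, scipy, OpenCV 4.12 (cv2) and the standard library are available. Lean on these libraries where they do the work, as an engineer would, in place of code of your own. Each camera call takes 0.05 s, during which the arm holds its last target.

### The job

Take the little kiln stack apart: stand the white pot upright in the middle of the round cork mat, pack the terracotta angle and the dark block into the shallow wooden box so that the angle's foot lies flat on the box floor and the block stands upright on that foot, beside the angle's upright wall (it only fits with the angle in first), and lay the buff kiln shelf flat and squarely across the two dark bearers of the grey rest, centred between its end stops. Never tip the pot over, and leave the grey bowl, the wooden rib and the lump of clay where they are.

Things in the scene. Friction and masses are not known exactly. Their poses are not given: they have to be found in the camera images.
- white_pot_1: Small white plastic pot, open at the top, round and tapered: 68 mm across the rim, 54 mm across the foot, 40 mm tall; about 80 g. Origin: centre of its underside, z up. It starts on top of the stack, standing half on the angle's wall and half on the block.
- kiln_shelf: Buff (light yellow-brown) kiln shelf, a flat slab 170 x 60 x 16 mm, long along its x; about 0.25 kg. Origin: centre of its underside, z up. It starts on the table as the bottom of the stack, carrying the angle on its -x half, the block on its +x half, and the pot on those two. Grip it across its 60 mm width.
- angle: Terracotta-red L-shaped kiln prop, 0.2 kg: flat foot 74 (x) x 56 (y) x 12 mm with an upright wall at x = +19 to +37 mm, 56 mm wide (y), 55 mm tall from the underside. The free foot runs from x = -37 to +19 mm. Origin: centre of the foot's underside, z up. In the stack the wall is towards the middle, the foot outwards. Grip the wall across its 56 mm width or 18 mm thickness.
- block: Dark grey, nearly black kiln block with two upright round holes, 42 (x) x 56 (y) x 55 (z) mm; about 0.22 kg. Origin: centre of its underside, z up. In the stack it stands on the shelf, about 22 mm from the angle's wall, its top level with the top of that wall.
- pack_box: Shallow open box of pale wood, fixed to the table: outside 100 (x) x 84 (y) x 26 mm high, inside 88 x 72 mm, walls 6 mm, floor 6 mm thick (inner floor 6 mm above the origin). Origin: centre of its underside, z up. It takes the angle, 74 mm along the box's x (either way round), then the block on the free part of the angle's foot.
- shelf_rest: Grey rest for the kiln shelf, fixed to the table: grey-painted board 206 (x) x 84 (y) x 6 mm, two dark bearers across it at x = -55 and +55 mm (tops 16 mm above the origin) and an end stop at each end (188 mm between them, 22 mm high). Origin: centre of its underside, z up. The shelf lies on the bearers, its length along the rest's x, either way round.
- cork_mat: Round cork mat, 100 mm across and 6 mm thick, fixed to the table. Origin: centre of its underside, z up. Place for the white pot.
- grey_bowl: Bystander: grey-blue bowl, 124 mm across, 50 mm tall, loose. Origin: centre of its underside.
- wood_rib: Bystander: flat wooden rib, 83 (x) x 56 (y) x 10 mm, loose. Origin: centre of its underside.
- clay_lump: Bystander: lump of grey-beige clay, about 58 mm across, 37 mm tall, loose. Origin: centre of its underside.
Not all that is in view belongs to the job. Leave any turquoise look-alike of the angle alone.

How it is judged (in metres and radians):
At the end, for the whole second after the job is handed in: Pot upright on the mat, within 15 mm of centre; angle flat on the box floor; block upright on its foot (underside 13-23 mm above the box underside); shelf on both bearers within 15 mm in x and y and 0.15 rad of the rest; heights within 4 mm, tilts under 0.1 (shelf 0.06) rad; all released, at rest (horizontal distance between white_pot_1 and cork_mat below 0.015 m and z of white_pot_1 in the frame of cork_mat between 0.002 and 0.01 m and angle between each of white_pot_1, angle, block's own z axis and vertical below 0.1 rad and z of angle in the frame of pack_box between 0.002 and 0.01 m and x of angle in the frame of pack_box between -0.015 and 0.015 m and y of angle in the frame of pack_box between -0.015 and 0.015 m and z of block in the frame of pack_box between 0.013 and 0.023 m and x of block in the frame of pack_box between -0.03 and 0.03 m and y of block in the frame of pack_box between -0.015 and 0.015 m and z of kiln_shelf in the frame of shelf_rest between 0.012 and 0.02 m and x of kiln_shelf in the frame of shelf_rest between -0.015 and 0.015 m and y of kiln_shelf in the frame of shelf_rest between -0.015 and 0.015 m and angle between the x axis of kiln_shelf and the x axis of shelf_rest, either way round below 0.15 rad and angle between kiln_shelf's own z axis and vertical below 0.06 rad and linear speed of each of white_pot_1, kiln_shelf, angle, block below 0.02 m/s); the robot touches nothing.
It fails at once if the white pot is tipped over (more than 0.6 rad) (angle between white_pot_1's own z axis and vertical above 0.6 rad).
It fails at once if the grey bowl is moved more than 25 mm (distance of grey_bowl from where it was at the start of the episode above 0.025 m).
It fails at once if the wooden rib is moved more than 25 mm (distance of wood_rib from where it was at the start of the episode above 0.025 m).
It fails at once if the clay lump is moved more than 25 mm (distance of clay_lump from where it was at the start of the episode above 0.025 m).
It also fails if it takes over 136 s, if anything falls off the work surface, if the arm or the gripper's body presses on something with over 40 N, if the wrist force passes 120 N, or if a joint passes its speed limit or range.

## Working session

There is one attempt and no reset: what is moved stays moved. The work goes in short steps, Python scripts to look and compute and a shell command to move; the robot and the scene stay as the last step left them, time stands still between calls to the robot, and variables do not carry over. Pictures are saved under pics/ and viewed, and the job is handed in when it is done.

```bash
ls; mkdir -p pics
python3 - <<'E'
from rig import *
import cv2,json
s=sense();print(s, grasp_offset if not callable(grasp_offset) else grasp_offset())
for n in("scene","top","wrist"):
    p,d=capture(n);cv2.imwrite(f"pics/{n}0.png",p[:,:,::-1]);
    import numpy as np
    np.save(f"pics/{n}0d.npy",d)
    c=calibration(n);print(n,{k:np.round(np.array(v),3).tolist() for k,v in c.items()})
E
```

```text
pics
{'time_s': 0.0, 'joints': array([-1.42943079e+00,  3.13470722e-01,  1.49847264e+00,  3.64341058e-05,
        1.33096526e+00, -2.23413898e-01]), 'dq': array([-0.00069874,  0.00106425,  0.00071898,  0.00072532, -0.00075964,
       -0.00048602]), 'tau': array([ 1.52489891e-03, -4.12260354e+01, -2.59741884e+01, -2.79255062e-05,
        4.15186136e-03,  7.76182745e-07]), 'eef_pos': array([ 187.23959387, -490.16514525,  206.51110247]), 'ee_rot': array([ 0.58208872,  0.40136957,  0.58270077, -0.4006682 ]), 'force': array([-0.20678687, -0.52960178, -0.9377712 ]), 'wrist_torque': array([ 0.00423997, -0.0008811 ,  0.00262348]), 'grip_width': 1.0041186144804528} 18.700000000000003
scene {'intrinsics': [[430.125, 0.0, 282.298], [0.0, 430.125, 207.195], [0.0, 0.0, 1.0]], 'dist': [-0.059, 0.0, 0.0, 0.0, 0.0], 'world_from_camera': [[-0.843, 0.395, -0.366, 121.511], [-0.538, -0.603, 0.589, 844.84], [0.012, 0.693, 0.721, 957.704], [0.0, 0.0, 0.0, 1.0]]}
top {'intrinsics': [[398.783, 0.0, 278.602], [0.0, 398.783, 215.931], [0.0, 0.0, 1.0]], 'dist': [0.027, 0.0, 0.0, 0.0, 0.0], 'world_from_camera': [[0.024, 0.998, -0.052, 501.736], [-1.0, 0.024, 0.007, 122.549], [0.009, 0.052, 0.999, 1462.22], [0.0, 0.0, 0.0, 1.0]]}
wrist {'intrinsics': [[339.753, 0.0, 280.207], [0.0, 339.753, 209.3], [0.0, 0.0, 1.0]], 'dist': [-0.018, 0.0, 0.0, 0.0, 0.0], 'world_from_camera': [[0.357, 0.896, 0.265, 253.739], [-0.934, 0.342, 0.1, -464.725], [-0.002, -0.283, 0.959, 373.77], [0.0, 0.0, 0.0, 1.0]]}
```

View pics/top0.png

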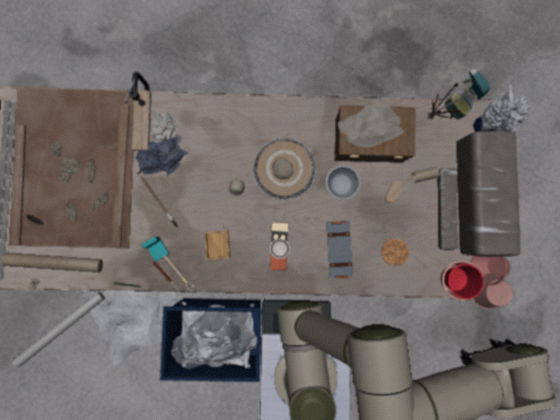

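View pics/scene0.png

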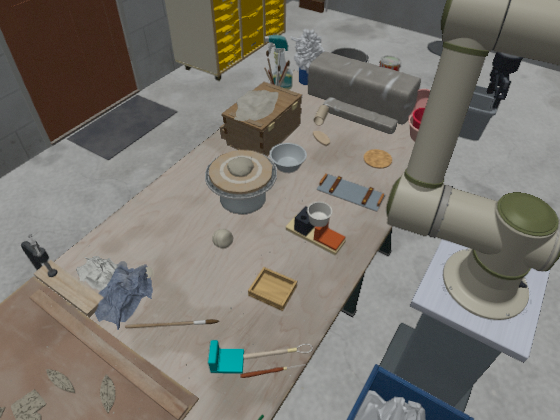

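View pics/wrist0.png

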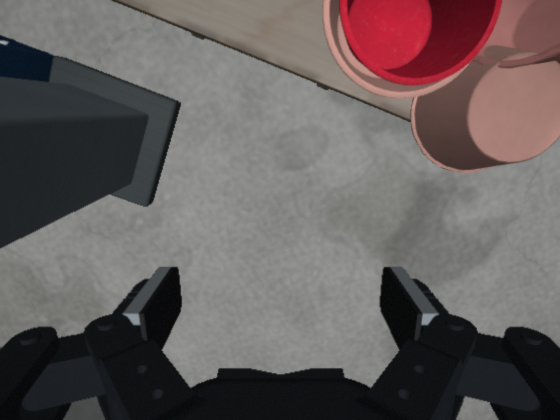

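```bash
cat > h.py <<'E'
import numpy as np, cv2
from rig import *
from scipy.spatial.transform import Rotation as R
def ray(c,uv):
    uv=np.atleast_2d(np.array(uv,float))
    n=cv2.undistortPoints(uv[:,None,:],np.array(c["intrinsics"]),np.array(c["dist"]))[:,0]
    d=np.c_[n[:,0],-n[:,1],-np.ones(len(n))]
    T=np.array(c["world_from_camera"]);return T[:3,3],d@T[:3,:3].T
def onz(c,uv,z):
    o,d=ray(c,uv);t=(z-o[2])/d[:,2];return o+d*t[:,None]
def pts(c,uv,dep):
    o,d=ray(c,uv);return o+d*np.asarray(dep).reshape(-1,1)
def cloud(c,d):
    v,u=np.mgrid[0:d.shape[0],0:d.shape[1]]
    P=pts(c,np.c_[u.ravel(),v.ravel()],d.ravel()).reshape(*d.shape,3);P[d==0]=np.nan;return P
def proj(c,P):
    T=np.linalg.inv(np.array(c["world_from_camera"]));q=np.atleast_2d(P)@T[:3,:3].T+T[:3,3]
    q=q*[1,-1,-1]
    return cv2.projectPoints(q,np.zeros(3),np.zeros(3),np.array(c["intrinsics"]),np.array(c["dist"]))[0][:,0]
def tool():
    s=sense();q=s["ee_rot"];return np.array(s["eef_pos"]),R.from_quat([q[1],q[2],q[3],q[0]])
def down(yaw):
    # tool x down; jaw axis z horizontal at world angle yaw
    x=np.array([0,0,-1.]);z=np.array([np.cos(yaw),np.sin(yaw),0]);y=np.cross(z,x)
    return R.from_matrix(np.c_[x,y,z])
def go(p,yaw=None,base=None):
    """row numbers to reach TCP p with jaw axis yaw"""
    P,r=tool()
    lin=r.inv().apply(np.array(p,float)-P)/300
    if yaw is None: rot=np.zeros(3)
    else:
        b=[(r.inv()*down(yaw+k*np.pi)).as_rotvec() for k in(0,1)]
        rot=min(b,key=np.linalg.norm)/0.5
    print("lin",np.round(lin,4).tolist(),"rot",np.round(rot,3).tolist())
def st():
    s=sense();P,r=tool();z=r.as_matrix()[:,2];x=r.as_matrix()[:,0]
    print("t%.2f"%s["time_s"],np.round(P,1),"jaw yaw %.3f"%np.arctan2(z[1],z[0]),"x",np.round(x,3),"F",np.round(s["force"],1),"w %.3f"%s["grip_width"],"j",np.round(s["joints"],2))
E
python3 - <<'E'
from h import *
for n in("top","scene"):
    im=cv2.imread(f"pics/{n}0.png");d=np.load(f"pics/{n}0d.npy");c=calibration(n);P=cloud(c,d)
    pk={"top":dict(pot=(279,249),bufftop=(279,228),red=(279,266),rest=(340,250),box=(218,246),mat=(395,252),turq=(155,248),bowl=(343,182),rib=(394,191),clay=(237,186),table=(300,200)),
        "scene":dict(box=(272,291),mat=(378,158),rest=(350,192),pot=(319,215),bowl=(288,158),clay=(223,238),rib=(321,138),red=(330,238))}[n]
    for k,(u,v) in pk.items(): print(n,k,np.round(P[v,u]),im[v,u,::-1])
    h,w=im.shape[:2]
    if n=="top": cr=im[205:290,130:430]; cv2.imwrite("pics/c_top.png",cv2.resize(cr,(800,227*1),interpolation=cv2.INTER_CUBIC))
    else: cr=im[130:330,230:420]; cv2.imwrite("pics/c_scene.png",cv2.resize(cr,(570,600),interpolation=cv2.INTER_CUBIC))
E
```

```text
top pot [459. 108.  75.] [185 179 176]
top bufftop [534. 109.   7.] [209 195 165]
top red [397. 106.  23.] [154  82  63]
top rest [ 459. -114.    9.] [ 95 101 107]
top box [463. 330.   3.] [156 125  87]
top mat [ 456. -316.    2.] [143 107  76]
top turq [451. 556.   9.] [ 51 140 145]
top bowl [ 708. -121.    9.] [135 138 144]
top rib [ 679. -308.   11.] [145 128 108]
top clay [680. 264.  33.] [141 136 126]
top table [638.  34.   0.] [130 118 112]
scene box [464. 336.   7.] [170 143  97]
scene mat [ 454. -317.    5.] [166 132  89]
scene rest [ 460. -108.    6.] [115 125 133]
scene pot [467.  92.  74.] [192 192 187]
scene bowl [ 711. -136.   12.] [159 167 168]
scene clay [665. 279.  32.] [133 132 118]
scene rib [ 672. -300.   11.] [165 149 126]
scene red [416. 112.  27.] [157  75  34]
```

View pics/c_top.png

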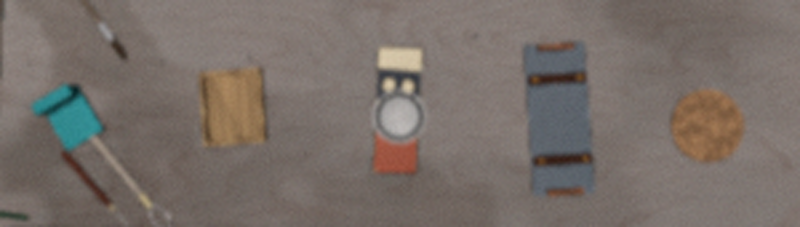

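View pics/c_scene.png

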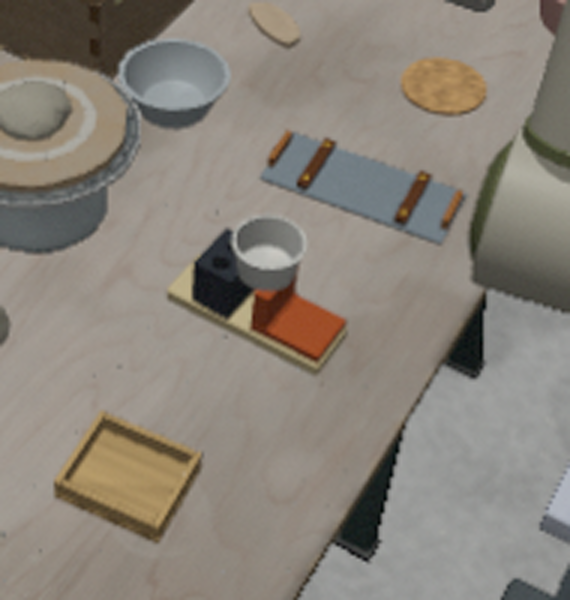

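Run:
```python
from h import *
st()
go([440,108,260],np.pi/2)
go([300,-400,260]); go([400,-300,260],np.pi/2)
```

```text
t0.15 [ 187.3 -490.3  206.7] jaw yaw -1.206 x [-0.     0.001 -1.   ] F [-0.8  0.4 -0.3] w 0.998 j [-1.43  0.31  1.5   0.    1.33 -0.22]
lin [-0.176, 1.4985, -1.5626] rot [0.73, -0.002, -0.0]
lin [-0.1775, 0.4585, -0.1472] rot [0.0, 0.0, 0.0]
lin [-0.1772, 0.8888, -0.3397] rot [0.73, -0.002, -0.0]
```

```bash
python3 -m jog '[{"linear":[-0.177,0.3,-0.1],"rotation":[0.3,0,0],"grip":85},{"linear":[-0.177,0.3,-0.1],"rotation":[0.3,0,0],"grip":85},{"linear":[-0.177,0.3,-0.1],"rotation":[0.3,0,0],"grip":85},{"linear":[-0.177,0.889,-0.34],"rotation":[0.73,0,0],"grip":85},{"linear":[-0.177,0.889,-0.34],"rotation":[0.73,0,0],"grip":85},{"linear":[-0.177,0.889,-0.34],"rotation":[0.73,0,0],"grip":85},{"linear":[-0.177,0.889,-0.34],"rotation":[0.73,0,0],"grip":85},{"linear":[-0.177,0.889,-0.34],"rotation":[0.73,0,0],"grip":85},{"linear":[-0.177,0.889,-0.34],"rotation":[0.73,0,0],"grip":85},{"linear":[-0.177,0.889,-0.34],"rotation":[0.73,0,0],"grip":85}]' 40
python3 - <<'E'
from h import *
st()
c=calibration("wrist");p,d=capture("wrist");cv2.imwrite("pics/w_mat.png",p[:,:,::-1])
go([440,-100,260],np.pi/2);go([440,108,260],np.pi/2)
import pickle;pickle.dump((c,p,d),open("pics/w_mat.pkl","wb"))
E
```

```text
time_s: 0.98
eef_pos: [400.7, -298.9, 259.7]
ee_rot: [0.5, 0.5, 0.501, -0.499]
force: [-0.3, -1.0, 0.3]
grip_width: 0.996
t0.98 [ 400.7 -298.9  259.7] jaw yaw -1.568 x [-0.     0.001 -1.   ] F [-0.3 -1.   0.3] w 0.996 j [-0.88  0.22  1.48  0.    1.44  0.69]
lin [-0.0003, 0.1339, -0.6658] rot [0.001, -0.002, 0.001]
lin [0.0004, 0.1344, -1.3591] rot [0.001, -0.002, 0.001]
```

View pics/w_mat.png

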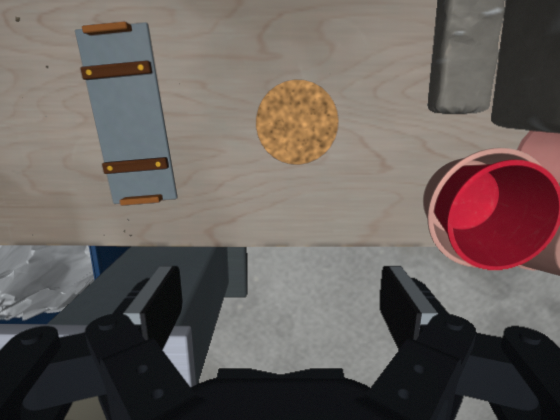

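```bash
M='{"linear":[0,0.1,-0.98],"rotation":[0,0,0],"grip":85}'; python3 -m jog '[{"linear":[0,0.1,-0.98],"rotation":[0,0,0],"grip":85},{"linear":[0,0.1,-0.98],"rotation":[0,0,0],"grip":85},{"linear":[0,0.1,-0.98],"rotation":[0,0,0],"grip":85},{"linear":[0,0.1,-0.98],"rotation":[0,0,0],"grip":85},{"linear":[0,0.1,-0.98],"rotation":[0,0,0],"grip":85},{"linear":[0,0.1,-0.98],"rotation":[0,0,0],"grip":85},{"linear":[0,0.1,-0.98],"rotation":[0,0,0],"grip":85},{"linear":[0,0.1,-0.98],"rotation":[0,0,0],"grip":85},{"linear":[0,0.1,-0.98],"rotation":[0,0,0],"grip":85}]'
python3 -m jog '[{"linear":[0,0,-0.75],"rotation":[0,0,0],"grip":85},{"linear":[0,0,-0.75],"rotation":[0,0,0],"grip":85},{"linear":[0,0,-0.75],"rotation":[0,0,0],"grip":85},{"linear":[0,0,-0.75],"rotation":[0,0,0],"grip":85},{"linear":[0,0,-0.75],"rotation":[0,0,0],"grip":85},{"linear":[0,0,-0.75],"rotation":[0,0,0],"grip":85},{"linear":[0,0,-0.75],"rotation":[0,0,0],"grip":85},{"linear":[0,0,-0.75],"rotation":[0,0,0],"grip":85}]'
python3 - <<'E'
from h import *
st()
c=calibration("wrist");p,d=capture("wrist");cv2.imwrite("pics/w_st.png",p[:,:,::-1])
import pickle;pickle.dump((c,p,d),open("pics/w_st.pkl","wb"))
E
```

```text
time_s: 1.78
eef_pos: [429.7, -5.0, 260.1]
ee_rot: [0.5, 0.499, 0.501, -0.499]
force: [0.3, -1.7, -1.2]
grip_width: 0.997
time_s: 2.45
eef_pos: [429.7, 218.7, 259.9]
ee_rot: [0.5, 0.499, 0.501, -0.5]
force: [0.4, -0.4, -0.2]
grip_width: 0.996
t2.45 [429.7 218.7 259.9] jaw yaw -1.569 x [-0.001  0.    -1.   ] F [ 0.4 -0.4 -0.2] w 0.996 j [0.23 0.18 1.53 0.   1.43 1.8 ]
```

View pics/w_st.png

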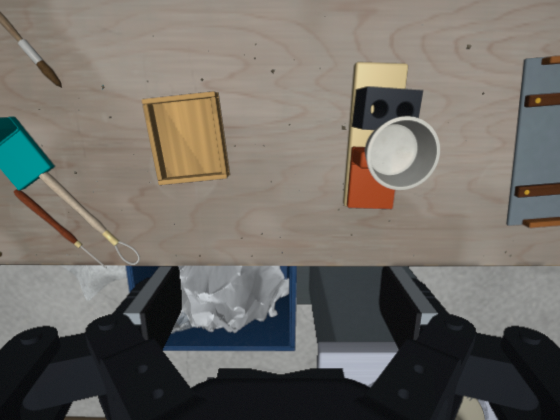

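```bash
cat > meas.py <<'E'
from h import *
import pickle,sys
def load(n): return pickle.load(open(f"pics/{n}.pkl","rb"))
def big(m,roi):
    z=np.zeros_like(m);u0,v0,u1,v1=roi;z[v0:v1,u0:u1]=m[v0:v1,u0:u1]
    cs,_=cv2.findContours(z,cv2.RETR_EXTERNAL,cv2.CHAIN_APPROX_NONE)
    return max(cs,key=cv2.contourArea)[:,0].astype(float)
def rect(c,cont,z):
    w=onz(c,cont,z)[:,:2]
    (cx,cy),(a,b),an=cv2.minAreaRect(w.astype(np.float32))
    if a<b: a,b,an=b,a,an+90
    an=(np.deg2rad(an)+np.pi/2)%np.pi-np.pi/2
    return np.round([cx,cy,a,b],1).tolist(),round(an,3)
E
python3 - <<'E'
from meas import *
c,p,d=load("w_st");hsv=cv2.cvtColor(p,cv2.COLOR_RGB2HSV)
for uv in[(185,140),(100,60),(380,75),(390,97),(370,190),(400,150),(530,120)]: print(uv,hsv[uv[1],uv[0]],p[uv[1],uv[0]],d[uv[1],uv[0]].round(),np.round(cloud(c,d)[uv[1],uv[0]],1))
H,S,V=[hsv[...,i].astype(int) for i in range(3)]
m={}
m["wood"]=((S>75)&(H>8)&(H<30)&(V>70)).astype(np.uint8)
m["red"]=((S>140)&((H<9))&(V>60)).astype(np.uint8)
m["buff"]=((S>60)&(H>=12)&(H<32)&(V>150)).astype(np.uint8)
m["dark"]=(V<75).astype(np.uint8)
for k in m: cv2.imwrite(f"pics/m_{k}.png",m[k]*255)
cb=big(m["wood"],(130,80,240,195));print("box z26",rect(c,cb,26))
print("red z28",rect(c,big(m["red"],(340,50,450,220)),28))
print("dark z71",rect(c,big(m["dark"],(345,75,430,135)),71))
stk=((S>60)|(V<75)).astype(np.uint8)
print("shelf left+corner", cv2.approxPolyDP(big(m["buff"],(340,50,450,220)).astype(np.int32)[:,None],3,True)[:,0].tolist())
print("red poly", cv2.approxPolyDP(big(m["red"],(340,50,450,220)).astype(np.int32)[:,None],3,True)[:,0].tolist())
print("dark poly", cv2.approxPolyDP(big(m["dark"],(345,75,430,135)).astype(np.int32)[:,None],3,True)[:,0].tolist())
v=np.hstack([cv2.resize(p[50:220,330:450,::-1],None,fx=3.4,fy=3.4,interpolation=cv2.INTER_CUBIC),cv2.resize(p[80:195,135:240,::-1],(390,578),interpolation=cv2.INTER_CUBIC)])
cv2.imwrite("pics/crop1.png",v)
E
```

```text
(185, 140) [ 18 125 182] [182 146  93] 415.0 [463.9 335.4   5.4]
(100, 60) [ 17  31 154] [154 146 135] 394.0 [ 5.558e+02  4.299e+02 -2.000e-01]
(380, 75) [ 21  77 216] [216 197 151] 383.0 [537.9 106.2  16.8]
(390, 97) [108  39  65] [55 59 65] 337.0 [512.5 109.6  71.8]
(370, 190) [  8 194 163] [163  73  39] 407.0 [407.6 111.2  30.5]
(400, 150) [ 27  13 194] [194 193 184] 349.0 [460.4  95.5  75. ]
(530, 120) [ 98  38 121] [103 116 121] 407.0 [489.4 -83.7   5.7]
box z26 ([466.4, 327.9, 99.9, 87.6], np.float64(0.101))
red z28 ([420.7, 108.6, 72.2, 55.1], np.float64(-0.023))
dark z71 ([500.7, 112.0, 66.6, 40.2], np.float64(1.522))
shelf left+corner [[357, 62], [355, 88], [405, 87], [405, 63]]
red poly [[354, 148], [348, 206], [377, 208], [375, 202], [381, 200], [378, 203], [384, 204], [380, 208], [391, 208], [394, 191], [382, 188], [373, 179], [363, 148]]
dark poly [[356, 90], [352, 126], [375, 129], [395, 116], [418, 116], [422, 91], [368, 87]]
```

View pics/crop1.png

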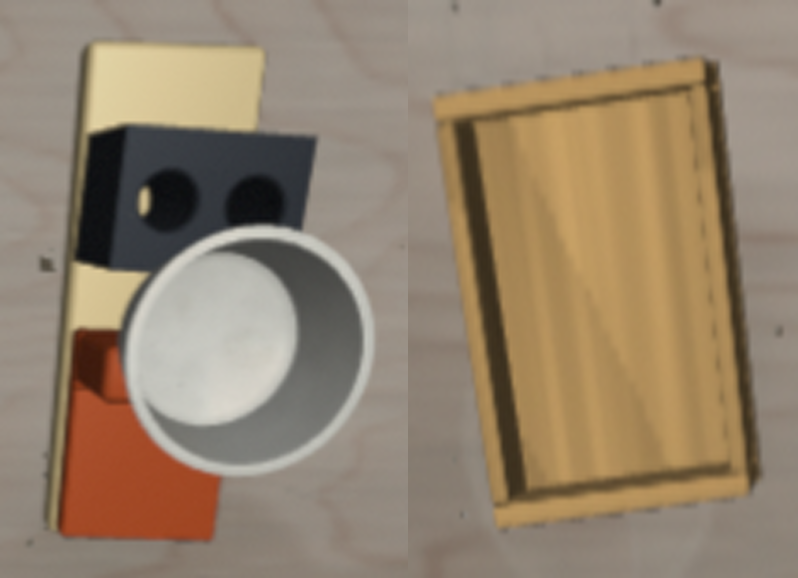

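Run:
```python
from meas import *
c,p,d=load("w_st")
P=cloud(c,d).reshape(-1,3);P=P[~np.isnan(P[:,0])]
near=(abs(P[:,0]-460)<110)&(abs(P[:,1]-108)<60)
print(np.histogram(P[near][:,2],bins=np.arange(0,125,5)))
q=P[near&(P[:,2]>108)][:,:2].astype(np.float32)
(rx,ry),rr=cv2.minEnclosingCircle(q);print("rim",rx,ry,rr,P[near][:,2].max())
hsv=cv2.cvtColor(p,cv2.COLOR_RGB2HSV)
H,S,V=[hsv[...,i].astype(int) for i in range(3)]
# pot rim by image: outer contour of low-sat bright pixels
a=onz(c,[(357,62),(405,63)],16);print("shelf +x corners",np.round(a[:,:2],1))
b=onz(c,[(348,206),(391,208)],28);print("angle -x corners z28",np.round(b[:,:2],1))
e=onz(c,[(330+87/3.4,50+45/3.4),(330+265/3.4,50+47/3.4)],16);print("shelf corners crop",np.round(e[:,:2],1))
e=onz(c,[(330+128/3.4,50+127/3.4),(330+316/3.4,50+137/3.4),(330+110/3.4,50+268/3.4)],71);print("block top corners",np.round(e[:,:2],1))
e=onz(c,[(330+62/3.4,50+536/3.4),(330+213/3.4,50+540/3.4)],28);print("angle foot end",np.round(e[:,:2],1))
for n in("scene","top"):
    cc=calibration(n);dd=np.load(f"pics/{n}0d.npy");Q=cloud(cc,dd).reshape(-1,3);nr=(abs(Q[:,0]-460)<60)&(abs(Q[:,1]-108)<60)
    q=Q[nr&(Q[:,2]>108)];print(n,len(q),cv2.minEnclosingCircle(q[:,:2].astype(np.float32)) if len(q)>3 else "")
c,p,d=load("w_mat");hsv=cv2.cvtColor(p,cv2.COLOR_RGB2HSV);H,S,V=[hsv[...,i].astype(int) for i in range(3)]
w=((S>90)&(H>8)&(H<30)).astype(np.uint8)
ct=big(w,(240,70,350,175));W=onz(c,ct,6)[:,:2].astype(np.float32);print("mat",cv2.minEnclosingCircle(W),W.mean(0))
g=((H>85)&(H<125)&(S>25)).astype(np.uint8);g=((g|w))
g=cv2.morphologyEx(g,cv2.MORPH_CLOSE,np.ones((5,5),np.uint8))
ct=big(g,(60,10,190,215));print("rest z6",rect(c,ct,6)); 
for roi in[(75,55,160,85),(95,150,175,180)]: 
    ct=big(((S>90)&((H<18)|(H>170))).astype(np.uint8),roi);print("bearer z16",rect(c,ct,16))
for roi in[(70,15,140,38),(110,190,170,210)]: 
    ct=big(((S>90)&((H<18)|(H>170))).astype(np.uint8),roi);print("stop z22",rect(c,ct,22))
```

```text
(array([5236,  110,  383, 1580,  103, 1524,  108,   96,   97,  111,  108,
        105,  121,  276, 1832, 1543,  215,  232,  247,  235,  256,  342,
        824,    0]), array([  0,   5,  10,  15,  20,  25,  30,  35,  40,  45,  50,  55,  60,
        65,  70,  75,  80,  85,  90,  95, 100, 105, 110, 115, 120]))
rim 447.68218994140625 121.54344940185547 55.29356002807617 372.4652303949415
shelf +x corners [[551.5 133. ]
 [550.8  78.8]]
angle -x corners z28 [[386.9 136. ]
 [384.5  83. ]]
shelf corners crop [[550.2 134.5]
 [550.   75.4]]
block top corners [[521.5 132.4]
 [519.1  77.1]
 [481.3 135. ]]
angle foot end [[384.8 135.5]
 [383.4  80.9]]
scene 80 ((461.0325622558594, 106.50676727294922), 35.16640853881836)
top 49 ((464.3985290527344, 107.7138671875), 33.742881774902344)
mat ((455.49365234375, -318.0581359863281), 49.59455871582031) [ 456.25702 -318.103  ]
rest z6 ([460.0, -114.1, 210.9, 86.1], np.float64(0.084))
bearer z16 ([514.5, -111.7, 79.7, 13.1], np.float64(-1.488))
bearer z16 ([405.8, -120.9, 79.7, 13.0], np.float64(-1.484))
stop z22 ([556.4, -109.4, 52.9, 9.7], np.float64(-1.486))
stop z22 ([363.9, -125.5, 53.0, 9.7], np.float64(-1.484))
```

Run:
```python
from meas import *
c,p,d=load("w_st")
P=cloud(c,d).reshape(-1,3)
q=P[(abs(P[:,0]-460)<60)&(abs(P[:,1]-108)<60)&(P[:,2]>108)&(P[:,2]<115)]
print(cv2.minEnclosingCircle(q[:,:2].astype(np.float32)),len(q))
for z in(104,110): 
  q=P[(abs(P[:,0]-460)<60)&(abs(P[:,1]-108)<60)&(P[:,2]>z-4)&(P[:,2]<z+4)];print(q.min(0),q.max(0))
go([461,106,200],np.pi/2-0.03)
```

```text
((461.25494384765625, 105.19091796875), 34.32383728027344) 991
[430.7353742   74.777123   100.00116051] [491.41094385 126.84195132 107.99998617]
[427.34479534  71.16560982 106.06806382] [495.00624742 138.79070301 113.62338841]
lin [0.1999, 0.1042, 0.3741] rot [0.062, -0.0, 0.002]
```

```bash
python3 -m jog '[{"linear":[0.1,0.104,0.374],"rotation":[0.06,0,0],"grip":85},{"linear":[0.2,0.104,0.374],"rotation":[0.06,0,0],"grip":85},{"linear":[0.2,0.104,0.374],"rotation":[0.06,0,0],"grip":85},{"linear":[0.2,0.104,0.374],"rotation":[0.06,0,0],"grip":85},{"linear":[0.2,0.104,0.374],"rotation":[0.06,0,0],"grip":85},{"linear":[0.2,0.104,0.374],"rotation":[0.06,0,0],"grip":85}]'
python3 - <<'E'
from h import *
st()
c=calibration("wrist");p,d=capture("wrist");cv2.imwrite("pics/w_pot.png",p[:,:,::-1])
P=cloud(c,d).reshape(-1,3)
q=P[(abs(P[:,0]-460)<60)&(abs(P[:,1]-108)<50)&(P[:,2]>108)&(P[:,2]<115)]
print(cv2.minEnclosingCircle(q[:,:2].astype(np.float32)),len(q))
go([461,105.5,72],np.pi/2-0.03)
E
```

```text
time_s: 3.0
eef_pos: [461.2, 104.9, 200.5]
ee_rot: [-0.492, -0.508, -0.492, 0.508]
force: [0.4, 0.0, 0.2]
grip_width: 0.998
t3.00 [461.2 104.9 200.5] jaw yaw -1.603 x [-0.001  0.    -1.   ] F [0.4 0.  0.2] w 0.998 j [-0.03  0.2   1.66  0.    1.28  1.58]
((460.8312072753906, 104.809814453125), 34.203941345214844) 1316
lin [0.4298, -0.001, 0.0011] rot [-0.001, -0.001, -0.001]
```

View pics/w_pot.png

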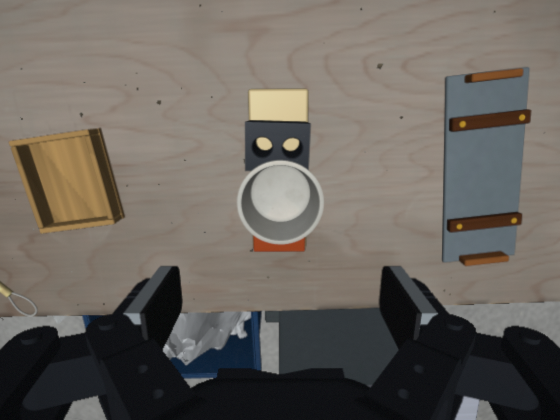

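```bash
python3 -m jog '[{"linear":[0.12,0,0],"rotation":[0,0,0],"grip":85},{"linear":[0.2,0,0],"rotation":[0,0,0],"grip":85},{"linear":[0.28,0,0],"rotation":[0,0,0],"grip":85},{"linear":[0.34,0,0],"rotation":[0,0,0],"grip":85},{"linear":[0.39,0,0],"rotation":[0,0,0],"grip":85},{"linear":[0.42,0,0],"rotation":[0,0,0],"grip":85},{"linear":[0.43,0,0],"rotation":[0,0,0],"grip":85},{"linear":[0.43,0,0],"rotation":[0,0,0],"grip":85}]'
python3 -m jog '[{"linear":[0,0,0],"rotation":[0,0,0],"grip":75},{"linear":[0,0,0],"rotation":[0,0,0],"grip":60},{"linear":[0,0,0],"rotation":[0,0,0],"grip":55},{"linear":[0,0,0],"rotation":[0,0,0],"grip":50},{"linear":[0,0,0],"rotation":[0,0,0],"grip":50},{"linear":[0,0,0],"rotation":[0,0,0],"grip":50}]' 30
python3 -c "
from h import *
st()
c=calibration('wrist');p,d=capture('wrist');cv2.imwrite('pics/w_pot2.png',p[:,:,::-1])"
```

```text
time_s: 3.72
eef_pos: [461.5, 106.3, 72.3]
ee_rot: [0.493, 0.508, 0.492, -0.507]
force: [-0.0, 0.1, 0.0]
grip_width: 0.993
time_s: 4.22
eef_pos: [462.3, 106.5, 74.0]
ee_rot: [0.493, 0.508, 0.492, -0.506]
force: [-2.5, 1.1, 8.5]
grip_width: 0.766
t4.22 [462.3 106.5  74. ] jaw yaw -1.600 x [ 0.004  0.001 -1.   ] F [-2.5  1.1  8.5] w 0.766 j [-0.02  0.36  1.82  0.    0.96  1.58]
```

View pics/w_pot2.png

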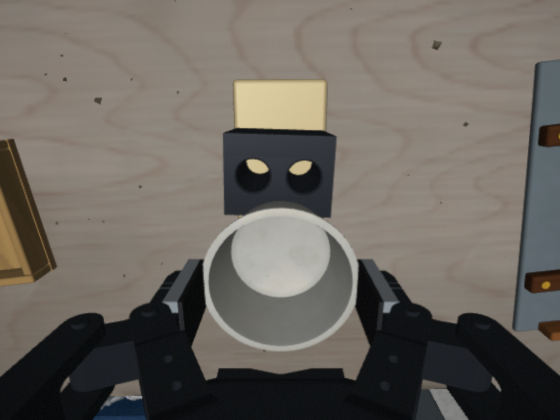

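```bash
python3 -m jog '[{"linear":[-0.02,0,0],"rotation":[0,0,0],"grip":50},{"linear":[-0.05,0,0],"rotation":[0,0,0],"grip":50},{"linear":[-0.09,0,0],"rotation":[0,0,0],"grip":50},{"linear":[-0.14,0,0],"rotation":[0,0,0],"grip":50},{"linear":[-0.2,0,0],"rotation":[0,0,0],"grip":50},{"linear":[-0.25,0,0],"rotation":[0,0,0],"grip":50},{"linear":[-0.25,0,0],"rotation":[0,0,0],"grip":50}]'
python3 -c "
from h import *
st()
c=calibration('wrist');p,d=capture('wrist');cv2.imwrite('pics/w_pot3.png',p[:,:,::-1])
go([460,-110,150],np.pi/2);go([456,-318,150],np.pi/2)
"
```

```text
time_s: 4.85
eef_pos: [463.6, 106.5, 152.5]
ee_rot: [0.495, 0.51, 0.49, -0.505]
force: [-0.2, 0.1, -0.5]
grip_width: 0.764
t4.85 [463.6 106.5 152.5] jaw yaw -1.600 x [ 0.01  0.   -1.  ] F [-0.2  0.1 -0.5] w 0.764 j [-0.02  0.25  1.73  0.    1.15  1.58]
lin [0.0017, 0.0117, 0.7215] rot [-0.059, -0.001, -0.015]
lin [0.0013, 0.0187, 1.4149] rot [-0.059, -0.001, -0.015]
```

View pics/w_pot3.png

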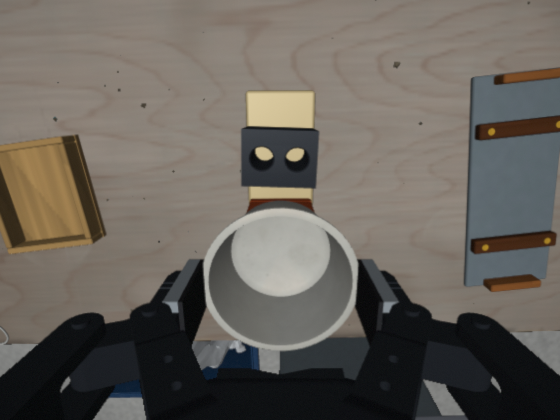

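```bash
python3 -m jog '[{"linear":[0,0.01,0.05],"rotation":[0,0,0],"grip":50},{"linear":[0,0.01,0.15],"rotation":[0,0,-0.015],"grip":50},{"linear":[0,0.01,0.27],"rotation":[0,0,-0.015],"grip":50},{"linear":[0,0.01,0.4],"rotation":[0,0,-0.015],"grip":50},{"linear":[0,0.01,0.53],"rotation":[0,0,-0.015],"grip":50},{"linear":[0,0.01,0.66],"rotation":[-0.03,0,-0.015],"grip":50},{"linear":[0,0.015,0.79],"rotation":[-0.06,0,-0.015],"grip":50},{"linear":[0,0.015,0.9],"rotation":[-0.06,0,-0.015],"grip":50},{"linear":[0,0.015,0.95],"rotation":[-0.06,0,-0.015],"grip":50},{"linear":[0,0.015,0.95],"rotation":[-0.06,0,-0.015],"grip":50}]'
python3 -c "
from h import *
st()
go([456,-318,150],np.pi/2)
"
```

```text
time_s: 5.73
eef_pos: [458.4, -181.3, 149.5]
ee_rot: [-0.499, -0.501, -0.5, 0.501]
force: [-0.1, -0.1, -0.2]
grip_width: 0.759
t5.73 [ 458.4 -181.3  149.5] jaw yaw -1.574 x [-0.001  0.001 -1.   ] F [-0.1 -0.1 -0.2] w 0.759 j [-0.61  0.3   1.68 -0.    1.17  0.96]
lin [-0.002, -0.0065, 0.4558] rot [-0.006, -0.002, 0.003]
```

```bash
python3 -m jog '[{"linear":[0,-0.006,0.1],"rotation":[0,0,0],"grip":50},{"linear":[0,-0.006,0.22],"rotation":[0,0,0],"grip":50},{"linear":[0,-0.006,0.34],"rotation":[0,0,0],"grip":50},{"linear":[0,-0.006,0.42],"rotation":[0,0,0],"grip":50},{"linear":[0,-0.006,0.456],"rotation":[0,0,0],"grip":50},{"linear":[0,-0.006,0.456],"rotation":[0,0,0],"grip":50},{"linear":[0,-0.006,0.456],"rotation":[0,0,0],"grip":50}]'
python3 -c "
from h import *
st()
c=calibration('wrist');p,d=capture('wrist');cv2.imwrite('pics/w_pot4.png',p[:,:,::-1])
P,r=tool();Q=cloud(c,d)[200:350,205:360].reshape(-1,3)
q=Q[(Q[:,2]>P[2]+30)&(Q[:,2]<P[2]+42)];print('rimz',q[:,2].max(),cv2.minEnclosingCircle(q[:,:2].astype(np.float32)),len(q))
b=Q[(abs(Q[:,0]-P[0])<20)&(abs(Q[:,1]-P[1])<20)];print('floor med',np.median(b,0))
go([456,-318,10],np.pi/2)
"
```

```text
time_s: 6.32
eef_pos: [456.2, -316.6, 148.8]
ee_rot: [0.498, 0.501, 0.5, -0.501]
force: [-0.5, -0.3, -1.1]
grip_width: 0.762
t6.32 [ 456.2 -316.6  148.8] jaw yaw -1.574 x [-0.002  0.002 -1.   ] F [-0.5 -0.3 -1.1] w 0.762 j [-0.82  0.43  1.49  0.    1.23  0.76]
rimz 190.98563662686018 ((455.026123046875, -317.2231140136719), 34.83842849731445) 5475
floor med [ 454.57747084 -316.37714977  150.21031467]
lin [0.4635, -0.0001, 0.0068] rot [-0.004, -0.004, 0.004]
```

View pics/w_pot4.png

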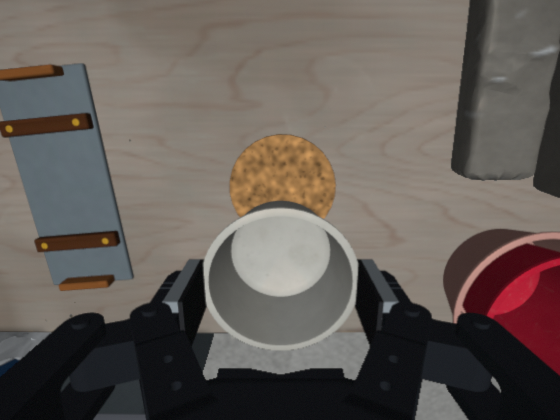

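```bash
python3 -m jog '[{"linear":[0.05,0,0],"rotation":[0,0,0],"grip":50},{"linear":[0.13,0,0],"rotation":[0,0,0],"grip":50},{"linear":[0.22,0.002,0],"rotation":[0,0,0],"grip":50},{"linear":[0.31,0.002,0.003],"rotation":[0,0,0],"grip":50},{"linear":[0.38,0.002,0.003],"rotation":[0,0,0],"grip":50},{"linear":[0.43,0.002,0.003],"rotation":[0,0,0],"grip":50},{"linear":[0.45,0.002,0.003],"rotation":[0,0,0],"grip":50},{"linear":[0.455,0.002,0.003],"rotation":[0,0,0],"grip":50},{"linear":[0.455,0.002,0.003],"rotation":[0,0,0],"grip":50}]'
python3 -m jog '[{"linear":[0.005,0,0],"rotation":[0,0,0],"grip":50},{"linear":[0.009,0,0],"rotation":[0,0,0],"grip":50},{"linear":[0.009,0,0],"rotation":[0,0,0],"grip":50}]'
```

```text
time_s: 7.12
eef_pos: [457.1, -316.2, 13.2]
ee_rot: [0.499, 0.5, 0.501, -0.5]
force: [0.1, 1.5, -1.1]
grip_width: 0.762
time_s: 7.37
eef_pos: [457.3, -316.3, 11.0]
ee_rot: [0.499, 0.5, 0.5, -0.5]
force: [-0.3, -0.3, -0.7]
grip_width: 0.762
```

```bash
python3 -m jog '[{"linear":[0.005,0,0],"rotation":[0,0,0],"grip":50},{"linear":[0.008,0,0],"rotation":[0,0,0],"grip":50},{"linear":[0.008,0,0],"rotation":[0,0,0],"grip":50}]'
python3 -m jog '[{"linear":[0.004,0,0],"rotation":[0,0,0],"grip":50},{"linear":[0.004,0,0],"rotation":[0,0,0],"grip":50}]'
```

```text
time_s: 7.62
eef_pos: [457.6, -316.5, 9.1]
ee_rot: [0.5, 0.5, 0.5, -0.5]
force: [-1.6, 1.7, 4.0]
grip_width: 0.758
time_s: 7.78
eef_pos: [457.6, -316.5, 9.1]
ee_rot: [0.5, 0.5, 0.5, -0.5]
force: [-2.7, 3.5, 12.1]
grip_width: 0.761
```

```bash
python3 -m jog '[{"linear":[0,0,0],"rotation":[0,0,0],"grip":67},{"linear":[0,0,0],"rotation":[0,0,0],"grip":69},{"linear":[0,0,0],"rotation":[0,0,0],"grip":75},{"linear":[0,0,0],"rotation":[0,0,0],"grip":85},{"linear":[0,0,0],"rotation":[0,0,0],"grip":85},{"linear":[-0.03,0,0],"rotation":[0,0,0],"grip":85},{"linear":[-0.1,0,0],"rotation":[0,0,0],"grip":85},{"linear":[-0.22,0,0],"rotation":[0,0,0],"grip":85},{"linear":[-0.35,0,0],"rotation":[0,0,0],"grip":85},{"linear":[-0.47,0,0],"rotation":[0,0,0],"grip":85},{"linear":[-0.6,0,0],"rotation":[0,0,0],"grip":85},{"linear":[-0.6,0,0],"rotation":[0,0,0],"grip":85}]'
python3 -c "
from h import *
st()
c=calibration('wrist');p,d=capture('wrist');cv2.imwrite('pics/w_pot5.png',p[:,:,::-1])
Q=cloud(c,d).reshape(-1,3);k=(abs(Q[:,0]-456)<60)&(abs(Q[:,1]+318)<60)
q=Q[k&(Q[:,2]>42)&(Q[:,2]<50)];print('rim',cv2.minEnclosingCircle(q[:,:2].astype(np.float32)),q[:,2].max())
hsv=cv2.cvtColor(p,cv2.COLOR_RGB2HSV);H,S,V=[hsv[...,i].astype(int) for i in range(3)]
go([449,-50,200],np.pi/2-.03);go([449,106.3,200],np.pi/2-.03)
"
```

```text
time_s: 8.78
eef_pos: [459.6, -318.5, 197.5]
ee_rot: [0.504, 0.5, 0.495, -0.5]
force: [0.6, -1.2, 1.3]
grip_width: 0.998
t8.78 [ 459.6 -318.5  197.5] jaw yaw -1.571 x [ 0.009 -0.009 -1.   ] F [ 0.6 -1.2  1.3] w 0.998 j [-0.82  0.39  1.42  0.    1.32  0.76]
rim ((456.6632080078125, -316.8349914550781), 34.15093994140625) 48.56539814756388
lin [-0.0268, -0.0331, -0.8921] rot [0.059, 0.011, -0.012]
lin [-0.0299, -0.0334, -1.4131] rot [0.059, 0.011, -0.012]
```

View pics/w_pot5.png

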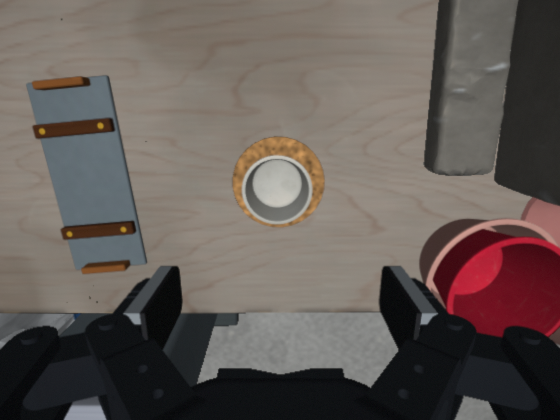

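```bash
python3 -m jog '[{"linear":[0,-0.03,-0.95],"rotation":[0.03,0.01,-0.01],"grip":85},{"linear":[0,-0.03,-0.95],"rotation":[0.06,0.01,-0.01],"grip":85},{"linear":[0,-0.03,-0.95],"rotation":[0.06,0.01,-0.01],"grip":85},{"linear":[0,-0.03,-0.95],"rotation":[0.06,0.01,-0.01],"grip":85},{"linear":[0,-0.03,-0.95],"rotation":[0.06,0.01,-0.01],"grip":85},{"linear":[0,-0.03,-0.95],"rotation":[0.06,0.01,-0.01],"grip":85},{"linear":[0,-0.03,-0.95],"rotation":[0.06,0.01,-0.01],"grip":85},{"linear":[0,-0.03,-0.95],"rotation":[0.06,0.01,-0.01],"grip":85},{"linear":[0,-0.03,-0.95],"rotation":[0.06,0.01,-0.01],"grip":85}]'
python3 -m jog '[{"linear":[0,0,-0.2],"rotation":[0,0,0],"grip":85},{"linear":[0,0,-0.4],"rotation":[0,0,0],"grip":85},{"linear":[0,0,-0.463],"rotation":[0,0,0],"grip":85},{"linear":[0,0,-0.463],"rotation":[0,0,0],"grip":85},{"linear":[0,0,-0.463],"rotation":[0,0,0],"grip":85},{"linear":[0,0,-0.463],"rotation":[0,0,0],"grip":85}]'
python3 -c "
from meas import *
st()
c=calibration('wrist');p,d=capture('wrist');cv2.imwrite('pics/w_ang.png',p[:,:,::-1])
pickle.dump((c,p,d),open('pics/w_ang.pkl','wb'))
Q=cloud(c,d);hsv=cv2.cvtColor(p,cv2.COLOR_RGB2HSV)
q=Q.reshape(-1,3);k=(abs(q[:,0]-470)<100)&(abs(q[:,1]-106)<50)
z=q[:,2]
def mr(m,n):
  r=cv2.minAreaRect(q[k&m][:,:2].astype(np.float32));print(n,r,np.median(z[k&m]))
x=q[:,0]
mr((z>68)&(z<74)&(x<470),'wall top');mr((z>68)&(z<74)&(x>470),'block top');mr((z>25)&(z<31)&(x<450),'foot');mr((z>13)&(z<19)&(x>524),'shelf');
"
```

```text
time_s: 9.58
eef_pos: [449.6, -31.4, 191.4]
ee_rot: [-0.493, -0.507, -0.493, 0.507]
force: [0.8, -0.6, 0.2]
grip_width: 0.995
time_s: 10.08
eef_pos: [453.5, 106.9, 190.8]
ee_rot: [-0.493, -0.506, -0.493, 0.507]
force: [0.6, -0.2, -0.8]
grip_width: 1.0
t10.08 [453.5 106.9 190.8] jaw yaw -1.598 x [-0.001 -0.001 -1.   ] F [ 0.6 -0.2 -0.8] w 1.000 j [-0.02  0.2   1.69 -0.    1.25  1.58]
wall top ((449.2332763671875, 106.72730255126953), (55.583534240722656, 17.907604217529297), 88.42413330078125) 71.12745239446366
block top ((500.3389892578125, 106.16409301757812), (55.914913177490234, 42.22401809692383), 86.60315704345703) 71.2709782034915
foot ((405.88433837890625, 108.09772491455078), (56.081363677978516, 43.69289779663086), 88.52557373046875) 28.453815128480812
shelf ((538.1636962890625, 104.72084045410156), (59.7495231628418, 28.52132225036621), 89.71195983886719) 16.155320874846097
```

View pics/w_ang.png

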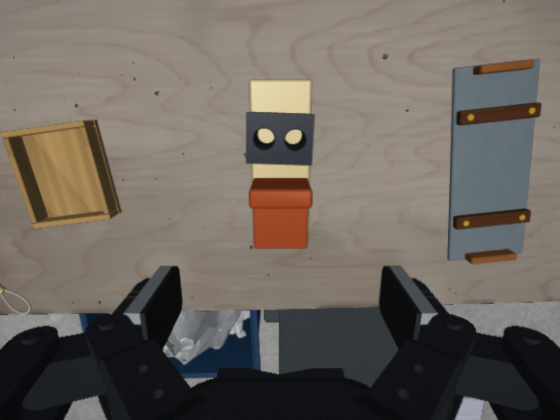

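```bash
python3 -m jog '[{"linear":[0.1,-0.014,0],"rotation":[0,0,0],"grip":85},{"linear":[0.22,-0.014,0],"rotation":[0,0,0],"grip":85},{"linear":[0.34,-0.014,0],"rotation":[0,0,0],"grip":85},{"linear":[0.42,-0.014,0],"rotation":[0,0,0],"grip":85},{"linear":[0.48,-0.014,0],"rotation":[0,0,0],"grip":85},{"linear":[0.513,-0.014,0],"rotation":[0,0,0],"grip":85},{"linear":[0.513,-0.014,0],"rotation":[0,0,0],"grip":85},{"linear":[0.513,-0.014,0],"rotation":[0,0,0],"grip":85}]'
python3 -c "
from h import *
st();go([449.2,106.7,36],np.pi/2-.027)"
```

```text
time_s: 10.8
eef_pos: [449.6, 105.4, 37.4]
ee_rot: [-0.493, -0.507, -0.492, 0.508]
force: [0.6, -1.1, 0.5]
grip_width: 0.997
t10.80 [449.6 105.4  37.4] jaw yaw -1.601 x [-0.001 -0.001 -1.   ] F [ 0.6 -1.1  0.5] w 0.997 j [-0.02  0.4   1.88 -0.    0.86  1.58]
lin [0.0047, -0.0016, -0.0042] rot [-0.006, 0.002, 0.002]
```

```bash
python3 -m jog '[{"linear":[0.003,0,-0.004],"rotation":[0,0,0],"grip":75},{"linear":[0.003,0,-0.004],"rotation":[0,0,0],"grip":65},{"linear":[0.003,0,-0.004],"rotation":[0,0,0],"grip":58},{"linear":[0.003,0,-0.004],"rotation":[0,0,0],"grip":50},{"linear":[0.003,0,-0.004],"rotation":[0,0,0],"grip":45},{"linear":[0.003,0,-0.004],"rotation":[0,0,0],"grip":45},{"linear":[0.003,0,-0.004],"rotation":[0,0,0],"grip":45},{"linear":[0.003,0,-0.004],"rotation":[0,0,0],"grip":45}]' 80
python3 -m jog '[{"linear":[-0.02,0,0],"rotation":[0,0,0],"grip":45},{"linear":[-0.06,0,0],"rotation":[0,0,0],"grip":45},{"linear":[-0.12,0,0],"rotation":[0,0,0],"grip":45},{"linear":[-0.2,0,0],"rotation":[0,0,0],"grip":45},{"linear":[-0.28,0,0],"rotation":[0,0,0],"grip":45},{"linear":[-0.34,0,0],"rotation":[0,0,0],"grip":45},{"linear":[-0.34,0,0],"rotation":[0,0,0],"grip":45}]'
python3 -c "
from h import *
st()
c=calibration('wrist');p,d=capture('wrist');cv2.imwrite('pics/w_ang2.png',p[:,:,::-1])
go([466,330,140],np.pi/2+.1)"
```

```text
time_s: 11.47
eef_pos: [450.5, 106.6, 38.1]
ee_rot: [0.493, 0.507, 0.492, -0.507]
force: [-3.3, -0.3, 12.6]
grip_width: 0.618
time_s: 12.05
eef_pos: [452.0, 106.8, 143.6]
ee_rot: [0.495, 0.509, 0.49, -0.505]
force: [0.4, -0.5, -1.5]
grip_width: 0.618
t12.05 [452.  106.8 143.6] jaw yaw -1.600 x [ 0.008 -0.001 -1.   ] F [ 0.4 -0.5 -1.5] w 0.618 j [-0.02  0.24  1.77 -0.    1.12  1.58]
lin [0.0041, 0.0279, -0.7452] rot [-0.259, 0.003, -0.011]
```

View pics/w_ang2.png

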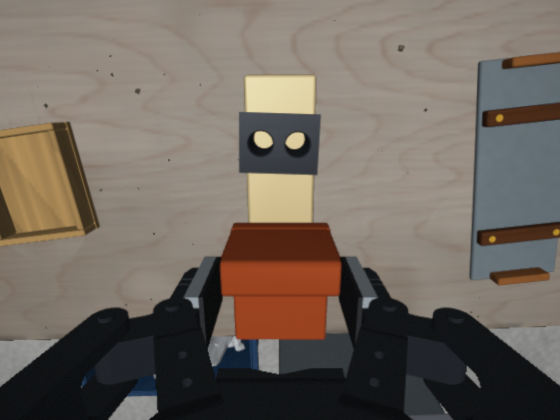

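```bash
python3 -m jog '[{"linear":[0,0.02,-0.08],"rotation":[-0.05,0,0],"grip":45},{"linear":[0,0.04,-0.2],"rotation":[-0.1,0,-0.01],"grip":45},{"linear":[0,0.07,-0.33],"rotation":[-0.2,0,-0.01],"grip":45},{"linear":[0,0.1,-0.46],"rotation":[-0.26,0,-0.01],"grip":45},{"linear":[0,0.12,-0.58],"rotation":[-0.26,0,-0.01],"grip":45},{"linear":[0,0.12,-0.68],"rotation":[-0.26,0,-0.01],"grip":45},{"linear":[0,0.12,-0.75],"rotation":[-0.26,0,-0.01],"grip":45},{"linear":[0,0.12,-0.75],"rotation":[-0.26,0,-0.01],"grip":45},{"linear":[0,0.12,-0.75],"rotation":[-0.26,0,-0.01],"grip":45}]'
python3 -c "
from meas import *
st()
c=calibration('wrist');p,d=capture('wrist');cv2.imwrite('pics/w_box.png',p[:,:,::-1])
pickle.dump((c,p,d),open('pics/w_box.pkl','wb'))
Q=cloud(c,d).reshape(-1,3);k=(abs(Q[:,0]-466)<80)&(abs(Q[:,1]-330)<70)
for a,b in((22,29),(3,9)):
  q=Q[k&(Q[:,2]>a)&(Q[:,2]<b)];print(cv2.minAreaRect(q[:,:2].astype(np.float32)),len(q),q.min(0),q.max(0))
P,r=tool()
q=Q[k&(Q[:,2]>P[2]+22)&(Q[:,2]<P[2]+45)];print('wall',cv2.minAreaRect(q[:,:2].astype(np.float32)),np.median(q[:,2]),len(q))
go([496,332.5,60],np.pi/2+.1)"
```

```text
time_s: 12.85
eef_pos: [492.7, 331.1, 139.3]
ee_rot: [0.525, 0.472, 0.525, -0.475]
force: [0.6, -0.4, -2.9]
grip_width: 0.616
t12.85 [492.7 331.1 139.3] jaw yaw -1.468 x [-0.002 -0.003 -1.   ] F [ 0.6 -0.4 -2.9] w 0.616 j [ 0.4   0.52  1.37 -0.    1.25  1.86]
((490.0731506347656, 332.20556640625), (53.05791091918945, 84.34432983398438), 6.572739124298096) 1503 [458.90065184 288.91604993  22.0493933 ] [519.85231195 375.68283991  28.23169716]
((498.04180908203125, 320.9943542480469), (72.94821166992188, 108.72325897216797), 3.3701510429382324) 3837 [459.07444968 264.58254765   3.00662724] [535.05790808 376.25279026   8.94408615]
wall ((492.0240478515625, 331.3157653808594), (23.167598724365234, 79.90636444091797), 5.955784320831299) 172.32211886152004 6605
lin [0.2659, 0.0114, -0.0071] rot [0.002, 0.005, 0.005]
```

View pics/w_box.png

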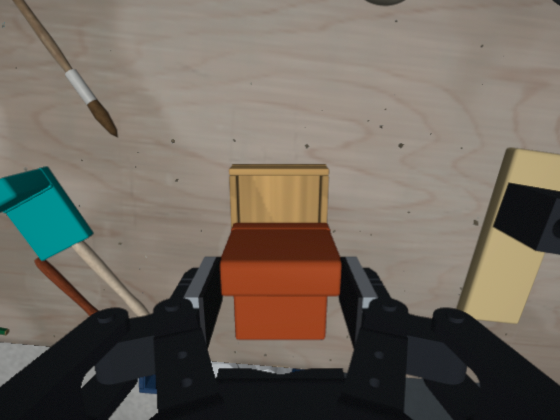

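```bash
python3 -c "
from meas import *
c,p,d=load('w_box')
hsv=cv2.cvtColor(p,cv2.COLOR_RGB2HSV);H,S,V=[hsv[...,i].astype(int) for i in range(3)]
w=((S>75)&(H>8)&(H<30)).astype(np.uint8)
ct=big(w,(215,150,345,222));po=cv2.approxPolyDP(ct.astype(np.int32)[:,None],3,True)[:,0];print(po.tolist())
print(np.round(onz(c,po,26)[:,:2],1))
ws=onz(c,[(235,295),(326,295),(222,293),(338,293)],170);
c2,p2,d2=load('w_ang');Q=cloud(c2,d2).reshape(-1,3);k=(abs(Q[:,0]-466)<80)&(abs(Q[:,1]-330)<70)
q=Q[k&(Q[:,2]>23)&(Q[:,2]<29)];print('w_ang view box top',cv2.minAreaRect(q[:,:2].astype(np.float32)),len(q))
c2,p2,d2=load('w_st');Q=cloud(c2,d2).reshape(-1,3);k=(abs(Q[:,0]-466)<80)&(abs(Q[:,1]-330)<70)
q=Q[k&(Q[:,2]>23.5)&(Q[:,2]<29)];print('w_st view box top',cv2.minAreaRect(q[:,:2].astype(np.float32)),len(q))
cv2.imwrite('pics/cr.png',cv2.resize(p[150:350,190:370,::-1],None,fx=3,fy=3,interpolation=cv2.INTER_CUBIC))
"
```

```text
[[229, 169], [231, 221], [326, 221], [325, 164], [233, 164]]
[[511.1 375.7]
 [465.7 371.3]
 [474.1 289. ]
 [523.4 296.8]
 [515.6 372.6]]
w_ang view box top ((466.0656433105469, 329.6020812988281), (100.46145629882812, 86.31937408447266), 6.107491493225098) 2333
w_st view box top ((466.12200927734375, 329.8811950683594), (100.71649932861328, 84.91801452636719), 5.7664947509765625) 1600
```

View pics/cr.png

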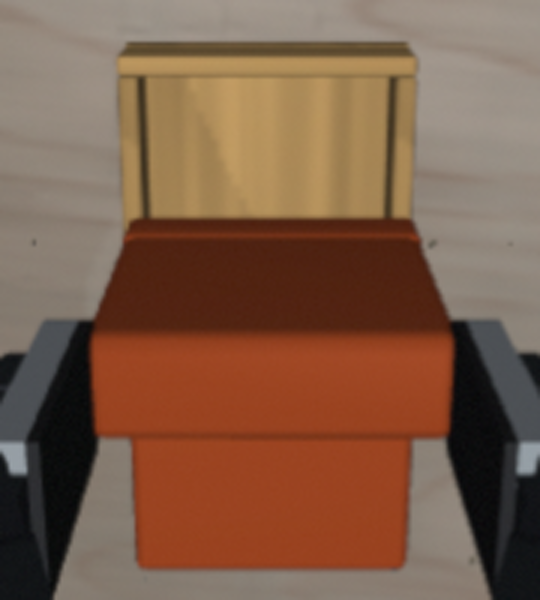

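```bash
python3 -m jog '[{"linear":[0.04,0.01,-0.006],"rotation":[0,0.005,0.005],"grip":45},{"linear":[0.11,0.01,-0.006],"rotation":[0,0.005,0.005],"grip":45},{"linear":[0.19,0.01,-0.006],"rotation":[0,0.005,0.005],"grip":45},{"linear":[0.25,0.01,-0.006],"rotation":[0,0.005,0.005],"grip":45},{"linear":[0.28,0.01,-0.006],"rotation":[0,0.005,0.005],"grip":45},{"linear":[0.28,0.01,-0.006],"rotation":[0,0.005,0.005],"grip":45}]'
python3 -c "
from h import *
st();go([495.3,332.7,31],np.pi/2+.104)
c=calibration('wrist');p,d=capture('wrist');cv2.imwrite('pics/w_box2.png',p[:,:,::-1])"
```

```text
time_s: 13.4
eef_pos: [494.7, 330.7, 53.6]
ee_rot: [0.524, 0.473, 0.525, -0.476]
force: [-0.1, 0.9, -1.4]
grip_width: 0.617
t13.40 [494.7 330.7  53.6] jaw yaw -1.471 x [-0.004 -0.002 -1.   ] F [-0.1  0.9 -1.4] w 0.617 j [ 0.39  0.62  1.45 -0.    1.07  1.86]
lin [0.0755, 0.003, -0.0067] rot [-0.008, 0.003, 0.008]
```

View pics/w_box2.png

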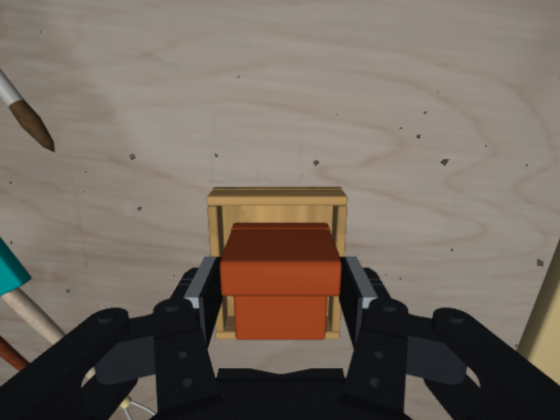

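```bash
python3 -m jog '[{"linear":[0.02,0.003,-0.009],"rotation":[0,0.003,0.008],"grip":45},{"linear":[0.045,0.003,-0.009],"rotation":[0,0.003,0.008],"grip":45},{"linear":[0.065,0.003,-0.009],"rotation":[0,0.003,0.008],"grip":45},{"linear":[0.075,0.003,-0.009],"rotation":[0,0.003,0.008],"grip":45},{"linear":[0.075,0.003,-0.009],"rotation":[0,0.003,0.008],"grip":45}]'
python3 -m jog '[{"linear":[0.004,0,0],"rotation":[0,0,0],"grip":45},{"linear":[0.009,0,0],"rotation":[0,0,0],"grip":45},{"linear":[0.009,0,0],"rotation":[0,0,0],"grip":45}]'
```

```text
time_s: 13.87
eef_pos: [495.7, 333.8, 32.1]
ee_rot: [0.525, 0.475, 0.524, -0.474]
force: [0.6, 0.3, -2.6]
grip_width: 0.62
time_s: 14.12
eef_pos: [495.7, 333.9, 29.3]
ee_rot: [0.525, 0.475, 0.524, -0.474]
force: [0.6, 0.0, -2.1]
grip_width: 0.618
```

```bash
python3 -m jog '[{"linear":[0.004,0,0],"rotation":[0,0,0],"grip":45},{"linear":[0.007,0,0],"rotation":[0,0,0],"grip":45},{"linear":[0.007,0,0],"rotation":[0,0,0],"grip":45}]'
python3 -m jog '[{"linear":[0.002,0,0],"rotation":[0,0,0],"grip":45},{"linear":[0.002,0,0],"rotation":[0,0,0],"grip":45}]'
```

```text
time_s: 14.37
eef_pos: [496.1, 334.0, 28.2]
ee_rot: [0.525, 0.475, 0.524, -0.473]
force: [-1.4, -0.6, 5.6]
grip_width: 0.621
time_s: 14.53
eef_pos: [496.4, 334.1, 28.2]
ee_rot: [0.525, 0.475, 0.524, -0.473]
force: [-0.5, -0.6, 5.3]
grip_width: 0.618
```

```bash
python3 -m jog '[{"linear":[0,0,0],"rotation":[0,0,0],"grip":56},{"linear":[0,0,0],"rotation":[0,0,0],"grip":60},{"linear":[0,0,0],"rotation":[0,0,0],"grip":68},{"linear":[0,0,0],"rotation":[0,0,0],"grip":75},{"linear":[-0.02,0,0],"rotation":[0,0,0],"grip":75},{"linear":[-0.08,0,0],"rotation":[0,0,0],"grip":75},{"linear":[-0.18,0,0],"rotation":[0,0,0],"grip":80},{"linear":[-0.3,0,0],"rotation":[0,0,0],"grip":85},{"linear":[-0.42,0,0],"rotation":[0,0,0],"grip":85},{"linear":[-0.52,0,0],"rotation":[0,0,0],"grip":85},{"linear":[-0.52,0,0],"rotation":[0,0,0],"grip":85}]'
cat > boxm.py <<'E'
from meas import *
def boxview(name):
    c=calibration('wrist');p,d=capture('wrist');cv2.imwrite(f'pics/{name}.png',p[:,:,::-1])
    pickle.dump((c,p,d),open(f'pics/{name}.pkl','wb'))
    Q=cloud(c,d).reshape(-1,3);k=(abs(Q[:,0]-466)<70)&(abs(Q[:,1]-330)<60)
    for n,a,b in(('boxtop',24,28),('foot18',15,21),('wall61',57,65),('block73',69,77)):
        q=Q[k&(Q[:,2]>a)&(Q[:,2]<b)]
        if len(q)>30: print(n,np.round(np.hstack([np.r_[x] for x in cv2.minAreaRect(q[:,:2].astype(np.float32))]),2),'z',round(float(np.median(q[:,2])),2),len(q))
E
python3 -c "
from boxm import *
st();boxview('w_box3')
go([500.3,106.2,185],np.pi/2-.059)
"
```

```text
time_s: 15.45
eef_pos: [498.0, 335.0, 191.5]
ee_rot: [0.527, 0.479, 0.522, -0.469]
force: [1.2, -0.4, 0.6]
grip_width: 0.997
t15.45 [498.  335.  191.5] jaw yaw -1.470 x [ 0.014  0.006 -1.   ] F [ 1.2 -0.4  0.6] w 0.997 j [ 0.4   0.48  1.29 -0.    1.35  1.87]
boxtop [465.96 329.66 100.32  84.05   5.7 ] z 26.2 1942
foot18 [468.74 329.51  94.99  81.7    5.8 ] z 18.41 2466
wall61 [495.68 333.96  18.01  54.85   6.47] z 61.09 1198
lin [0.007, -0.0657, 0.7583] rot [0.319, -0.007, -0.02]
```

View pics/w_box3.png

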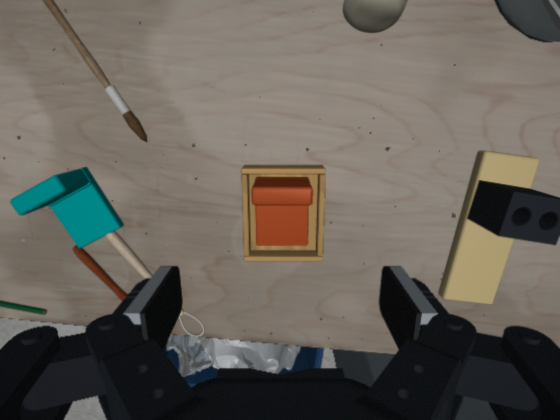

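```bash
python3 -m jog '[{"linear":[0,-0.03,0.1],"rotation":[0.1,-0.007,-0.02],"grip":85},{"linear":[0,-0.065,0.3],"rotation":[0.3,-0.007,-0.02],"grip":85},{"linear":[0,-0.065,0.5],"rotation":[0.32,-0.007,-0.02],"grip":85},{"linear":[0,-0.065,0.7],"rotation":[0.32,-0.007,-0.02],"grip":85},{"linear":[0,-0.065,0.76],"rotation":[0.32,-0.007,-0.02],"grip":85},{"linear":[0,-0.065,0.76],"rotation":[0.32,-0.007,-0.02],"grip":85},{"linear":[0,-0.065,0.76],"rotation":[0.32,-0.007,-0.02],"grip":85},{"linear":[0,-0.065,0.76],"rotation":[0.32,-0.007,-0.02],"grip":85}]'
python3 -c "
from meas import *
st()
c=calibration('wrist');p,d=capture('wrist');cv2.imwrite('pics/w_blk.png',p[:,:,::-1])
q=cloud(c,d).reshape(-1,3);k=(abs(q[:,0]-470)<100)&(abs(q[:,1]-106)<50)
z=q[:,2];x=q[:,0]
for m,n in(((z>68)&(z<74),'block top'),((z>13)&(z<19),'shelf')):
  r=cv2.minAreaRect(q[k&m][:,:2].astype(np.float32));print(n,r,np.median(z[k&m]))
  if n[0]=='b': go([r[0][0],r[0][1],36],np.pi/2-.059)
"
```

```text
time_s: 16.17
eef_pos: [500.2, 104.5, 186.2]
ee_rot: [-0.484, -0.515, -0.485, 0.516]
force: [-0.6, 0.8, -0.3]
grip_width: 0.991
t16.17 [500.2 104.5 186.2] jaw yaw -1.633 x [-0.002  0.    -1.   ] F [-0.6  0.8 -0.3] w 0.991 j [-0.02  0.3   1.57  0.    1.27  1.61]
block top ((500.48760986328125, 106.28427124023438), (56.082740783691406, 42.35405349731445), 86.29244232177734) 71.35490885919654
lin [0.5014, 0.0017, -0.002] rot [-0.003, -0.001, 0.003]
shelf ((466.8359375, 106.3878173828125), (59.9311408996582, 169.9818572998047), 88.62123107910156) 16.36542965792688
```

View pics/w_blk.png

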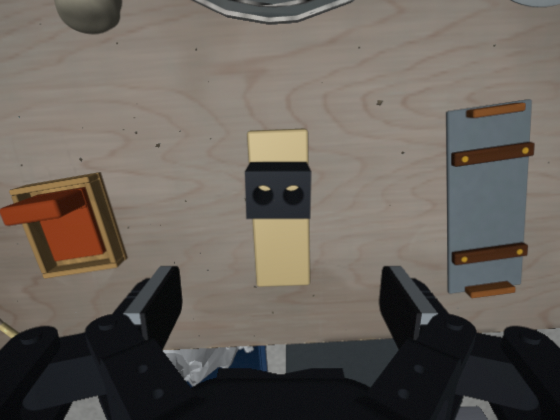

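```bash
python3 -m jog '[{"linear":[0.1,0.002,-0.004],"rotation":[0,0,0],"grip":85},{"linear":[0.22,0.002,-0.004],"rotation":[0,0,0],"grip":85},{"linear":[0.34,0.002,-0.004],"rotation":[0,0,0],"grip":85},{"linear":[0.42,0.002,-0.004],"rotation":[0,0,0],"grip":85},{"linear":[0.48,0.002,-0.004],"rotation":[0,0,0],"grip":85},{"linear":[0.5,0.002,-0.004],"rotation":[0,0,0],"grip":85},{"linear":[0.5,0.002,-0.004],"rotation":[0,0,0],"grip":85},{"linear":[0.5,0.002,-0.004],"rotation":[0,0,0],"grip":75},{"linear":[0.5,0.002,-0.004],"rotation":[0,0,0],"grip":65},{"linear":[0.5,0.002,-0.004],"rotation":[0,0,0],"grip":58},{"linear":[0.5,0.002,-0.004],"rotation":[0,0,0],"grip":50},{"linear":[0.5,0.002,-0.004],"rotation":[0,0,0],"grip":45},{"linear":[0.5,0.002,-0.004],"rotation":[0,0,0],"grip":45},{"linear":[0.5,0.002,-0.004],"rotation":[0,0,0],"grip":45}]' 80
python3 -m jog '[{"linear":[-0.02,0,0],"rotation":[0,0,0],"grip":45},{"linear":[-0.06,0,0],"rotation":[0,0,0],"grip":45},{"linear":[-0.12,0,0],"rotation":[0,0,0],"grip":45},{"linear":[-0.2,0,0],"rotation":[0,0,0],"grip":45},{"linear":[-0.28,0,0],"rotation":[0,0,0],"grip":45},{"linear":[-0.34,0,0],"rotation":[0,0,0],"grip":45},{"linear":[-0.34,0,0],"rotation":[0,0,0],"grip":45}]'
python3 -c "
from h import *
st()
c=calibration('wrist');p,d=capture('wrist');cv2.imwrite('pics/w_blk2.png',p[:,:,::-1])
go([459,330.2,140],np.pi/2+.107)"
```

```text
time_s: 17.38
eef_pos: [501.3, 107.1, 38.3]
ee_rot: [0.485, 0.515, 0.485, -0.514]
force: [-4.1, 0.9, 12.3]
grip_width: 0.62
time_s: 17.97
eef_pos: [503.0, 107.0, 144.3]
ee_rot: [0.486, 0.517, 0.483, -0.513]
force: [0.5, 0.0, -1.6]
grip_width: 0.62
t17.97 [503.  107.  144.3] jaw yaw -1.631 x [ 0.008  0.001 -1.   ] F [ 0.5  0.  -1.6] w 0.620 j [-0.02  0.34  1.63  0.    1.16  1.61]
lin [0.0063, -0.1881, -0.7339] rot [-0.335, -0.001, -0.01]
```

View pics/w_blk2.png

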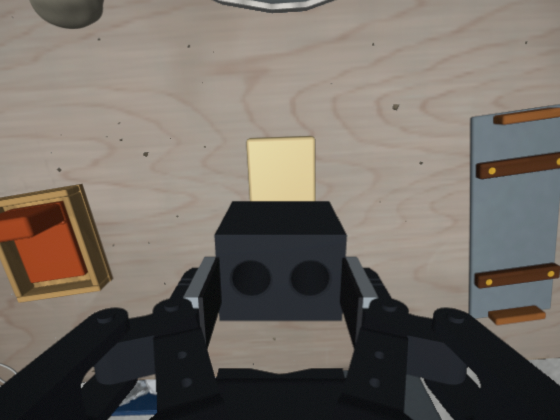

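```bash
python3 -m jog '[{"linear":[0,-0.02,-0.08],"rotation":[-0.05,0,0],"grip":45},{"linear":[0,-0.05,-0.2],"rotation":[-0.12,0,-0.01],"grip":45},{"linear":[0,-0.09,-0.33],"rotation":[-0.2,0,-0.01],"grip":45},{"linear":[0,-0.13,-0.46],"rotation":[-0.27,0,-0.01],"grip":45},{"linear":[0,-0.16,-0.58],"rotation":[-0.335,0,-0.01],"grip":45},{"linear":[0,-0.186,-0.68],"rotation":[-0.335,0,-0.01],"grip":45},{"linear":[0,-0.186,-0.734],"rotation":[-0.335,0,-0.01],"grip":45},{"linear":[0,-0.186,-0.734],"rotation":[-0.335,0,-0.01],"grip":45},{"linear":[0,-0.186,-0.734],"rotation":[-0.335,0,-0.01],"grip":45},{"linear":[0,-0.186,-0.734],"rotation":[-0.335,0,-0.01],"grip":45}]'
python3 -c "
from h import *
st();go([459.7,330.4,60],np.pi/2+.107)"
```

```text
time_s: 18.85
eef_pos: [459.4, 329.3, 140.9]
ee_rot: [0.526, 0.472, 0.526, -0.473]
force: [-0.4, 0.8, -2.6]
grip_width: 0.62
t18.85 [459.4 329.3 140.9] jaw yaw -1.464 x [-0.002 -0.    -1.   ] F [-0.4  0.8 -2.6] w 0.620 j [0.41 0.46 1.47 0.   1.22 1.88]
lin [0.2696, 0.002, -0.0036] rot [-0.001, 0.001, 0.004]
```

```bash
python3 -m jog '[{"linear":[0.04,0.002,-0.004],"rotation":[0,0,0],"grip":45},{"linear":[0.1,0.002,-0.004],"rotation":[0,0,0],"grip":45},{"linear":[0.16,0.002,-0.004],"rotation":[0,0,0],"grip":45},{"linear":[0.18,0.002,-0.004],"rotation":[0,0,0],"grip":45},{"linear":[0.18,0.002,-0.004],"rotation":[0,0,0],"grip":45},{"linear":[0.18,0.002,-0.004],"rotation":[0,0,0],"grip":45}]'
python3 -c "
from boxm import *
st();go([459.7,330.4,41],np.pi/2+.107)
boxview('w_blk3')
c,p,d=load('w_blk3');P,r=tool();Q=cloud(c,d)[200:330,216:346].reshape(-1,3);q=Q[(Q[:,2]>P[2]+28)&(Q[:,2]<P[2]+40)]
print('blocktop',cv2.minAreaRect(q[:,:2].astype(np.float32)),np.median(q[:,2]))"
```

```text
time_s: 19.35
eef_pos: [460.1, 330.1, 87.4]
ee_rot: [0.525, 0.472, 0.526, -0.473]
force: [-0.5, 0.4, -1.5]
grip_width: 0.618
t19.35 [460.1 330.1  87.4] jaw yaw -1.465 x [-0.002 -0.    -1.   ] F [-0.5  0.4 -1.5] w 0.618 j [0.42 0.52 1.52 0.   1.1  1.88]
lin [0.1547, -0.0011, -0.0013] rot [-0.003, 0.0, 0.003]
boxtop [485.8  331.74  60.96  84.27   5.68] z 26.09 2449
foot18 [491.96 334.11  51.29  78.28   3.34] z 18.27 1339
wall61 [492.22 333.64  24.95  56.31   6.18] z 61.13 2948
block73 [480.31 332.24   1.01  55.69   6.16] z 73.17 393
blocktop ((459.46246337890625, 329.9563903808594), (43.56045150756836, 56.38137435913086), 5.9257330894470215) 120.29875233831692
```

View pics/w_blk3.png

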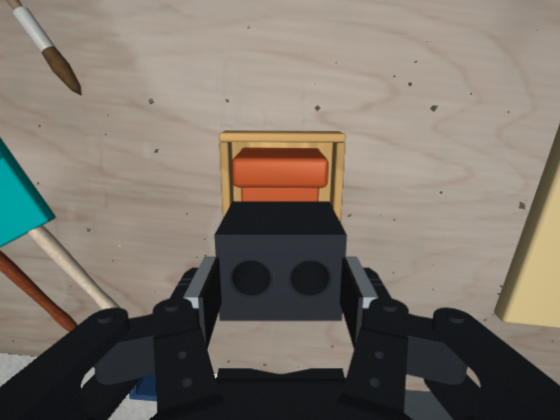

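```bash
python3 -m jog '[{"linear":[0.03,-0.002,-0.001],"rotation":[0,0,0],"grip":45},{"linear":[0.07,-0.002,-0.001],"rotation":[0,0,0],"grip":45},{"linear":[0.11,-0.002,-0.001],"rotation":[0,0,0],"grip":45},{"linear":[0.14,-0.003,-0.001],"rotation":[0,0,0],"grip":45},{"linear":[0.15,-0.003,-0.001],"rotation":[0,0,0],"grip":45},{"linear":[0.153,-0.003,-0.001],"rotation":[0,0,0],"grip":45},{"linear":[0.153,-0.003,-0.001],"rotation":[0,0,0],"grip":45}]'
python3 -m jog '[{"linear":[0.003,0,0],"rotation":[0,0,0],"grip":45},{"linear":[0.006,0,0],"rotation":[0,0,0],"grip":45},{"linear":[0.006,0,0],"rotation":[0,0,0],"grip":45}]'
```

```text
time_s: 19.98
eef_pos: [459.6, 330.6, 42.3]
ee_rot: [0.526, 0.473, 0.526, -0.473]
force: [0.5, 0.3, -2.8]
grip_width: 0.617
time_s: 20.23
eef_pos: [459.8, 330.7, 40.7]
ee_rot: [0.526, 0.473, 0.526, -0.473]
force: [0.6, 0.8, -1.6]
grip_width: 0.616
```

```bash
python3 -m jog '[{"linear":[0.004,0,0],"rotation":[0,0,0],"grip":45},{"linear":[0.006,0,0],"rotation":[0,0,0],"grip":45},{"linear":[0.006,0,0],"rotation":[0,0,0],"grip":45}]'
python3 -c "
from h import *
st()"
```

```text
time_s: 20.48
eef_pos: [460.1, 330.8, 40.4]
ee_rot: [0.526, 0.473, 0.526, -0.472]
force: [-3.6, -2.9, 9.2]
grip_width: 0.62
t20.48 [460.1 330.8  40.4] jaw yaw -1.465 x [ 0.002  0.001 -1.   ] F [-3.6 -2.9  9.2] w 0.620 j [0.42 0.58 1.56 0.   1.   1.88]
```

Seated (9 N upward at the expected height). Release and lift.

```bash
python3 -m jog '[{"linear":[0,0,0],"rotation":[0,0,0],"grip":56},{"linear":[0,0,0],"rotation":[0,0,0],"grip":60},{"linear":[0,0,0],"rotation":[0,0,0],"grip":68},{"linear":[0,0,0],"rotation":[0,0,0],"grip":75},{"linear":[-0.02,0,0],"rotation":[0,0,0],"grip":75},{"linear":[-0.08,0,0],"rotation":[0,0,0],"grip":75},{"linear":[-0.18,0,0],"rotation":[0,0,0],"grip":80},{"linear":[-0.3,0,0],"rotation":[0,0,0],"grip":85},{"linear":[-0.42,0,0],"rotation":[0,0,0],"grip":85},{"linear":[-0.52,0,0],"rotation":[0,0,0],"grip":85},{"linear":[-0.52,0,0],"rotation":[0,0,0],"grip":85}]'
python3 -c "
from boxm import *
st();boxview('w_box4')
go([466.8,106.4,150],np.pi/2-.024)
"
```

```text
time_s: 21.4
eef_pos: [461.9, 331.7, 203.3]
ee_rot: [0.528, 0.477, 0.524, -0.469]
force: [1.3, 1.3, 0.3]
grip_width: 0.99
t21.40 [461.9 331.7 203.3] jaw yaw -1.464 x [ 0.012  0.005 -1.   ] F [1.3 1.3 0.3] w 0.990 j [0.42 0.4  1.38 0.   1.35 1.88]
boxtop [465.71 329.58  99.98  84.18   5.9 ] z 26.16 1995
foot18 [468.91 329.92  94.56  72.48   5.63] z 18.36 306
wall61 [477.38 332.27  54.07  56.32   5.9 ] z 61.1 1390
block73 [459.47 330.76  42.5   55.94   5.7 ] z 73.31 2371
lin [0.1637, -0.0615, 0.7478] rot [0.26, -0.006, -0.015]
```

View pics/w_box4.png

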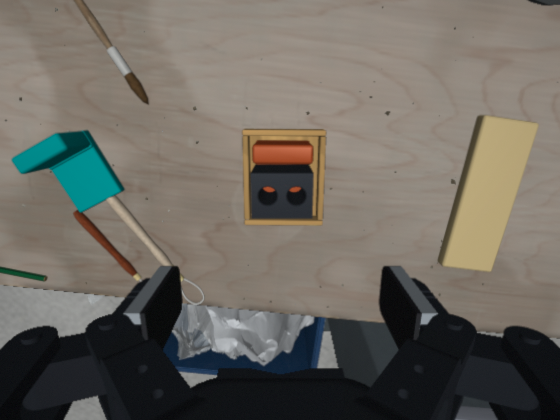

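```bash
python3 -m jog '[{"linear":[0,-0.03,0.1],"rotation":[0.1,-0.006,-0.015],"grip":85},{"linear":[0,-0.06,0.3],"rotation":[0.26,-0.006,-0.015],"grip":85},{"linear":[0.05,-0.06,0.5],"rotation":[0.26,-0.006,-0.015],"grip":85},{"linear":[0.1,-0.06,0.7],"rotation":[0.26,-0.006,-0.015],"grip":85},{"linear":[0.15,-0.06,0.75],"rotation":[0.26,-0.006,-0.015],"grip":85},{"linear":[0.15,-0.06,0.75],"rotation":[0.26,-0.006,-0.015],"grip":85},{"linear":[0.15,-0.06,0.75],"rotation":[0.26,-0.006,-0.015],"grip":85},{"linear":[0.15,-0.06,0.75],"rotation":[0.26,-0.006,-0.015],"grip":85}]'
python3 -c "
from meas import *
st()
c=calibration('wrist');p,d=capture('wrist');cv2.imwrite('pics/w_sh.png',p[:,:,::-1])
q=cloud(c,d).reshape(-1,3);k=(abs(q[:,0]-470)<110)&(abs(q[:,1]-106)<50)
z=q[:,2]
m=(z>13)&(z<19)
r=cv2.minAreaRect(q[k&m][:,:2].astype(np.float32));print(r,np.median(z[k&m]))
hsv=cv2.cvtColor(p,cv2.COLOR_RGB2HSV);H,S,V=[hsv[...,i].astype(int) for i in range(3)]
print(rect(c,big(((S>50)&(H>=15)&(H<32)&(V>130)).astype(np.uint8),(215,40,345,300)),16))
go([r[0][0],r[0][1],3],np.pi/2-.024)
"
```

```text
time_s: 22.12
eef_pos: [466.7, 104.6, 152.9]
ee_rot: [-0.493, -0.506, -0.494, 0.507]
force: [0.3, 0.6, 0.6]
grip_width: 0.998
t22.12 [466.7 104.6 152.9] jaw yaw -1.598 x [-0.003  0.    -1.   ] F [0.3 0.6 0.6] w 0.998 j [-0.03  0.26  1.71  0.    1.17  1.57]
((466.82843017578125, 106.38078308105469), (60.0615234375, 169.4207305908203), 88.52418518066406) 16.325004324334486
([467.7, 107.1, 167.5, 58.3], np.float64(-0.03))
lin [0.5019, -0.0, -0.002] rot [-0.002, -0.001, 0.002]
```

View pics/w_sh.png

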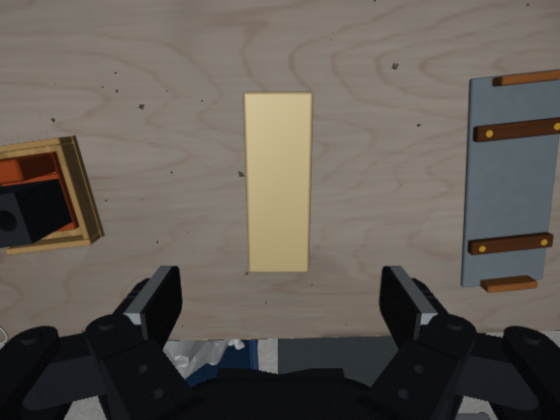

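```bash
python3 -m jog '[{"linear":[0.1,0,-0.004],"rotation":[0,0,0],"grip":85},{"linear":[0.22,0,-0.004],"rotation":[0,0,0],"grip":85},{"linear":[0.34,0,-0.004],"rotation":[0,0,0],"grip":85},{"linear":[0.42,0,-0.004],"rotation":[0,0,0],"grip":85},{"linear":[0.48,0,-0.004],"rotation":[0,0,0],"grip":80},{"linear":[0.505,0,-0.004],"rotation":[0,0,0],"grip":75},{"linear":[0.508,0,-0.004],"rotation":[0,0,0],"grip":70},{"linear":[0.508,0,-0.004],"rotation":[0,0,0],"grip":70}]'
python3 -c "
from h import *
st()
c=calibration('wrist');p,d=capture('wrist');cv2.imwrite('pics/w_sh2.png',p[:,:,::-1])"
```

```text
time_s: 22.83
eef_pos: [467.2, 107.7, 1.7]
ee_rot: [0.494, 0.506, 0.494, -0.506]
force: [-0.1, -0.5, -0.2]
grip_width: 0.82
t22.83 [467.2 107.7   1.7] jaw yaw -1.595 x [-0.  0. -1.] F [-0.1 -0.5 -0.2] w 0.820 j [-0.02  0.5   1.85  0.    0.8   1.58]
```

View pics/w_sh2.png

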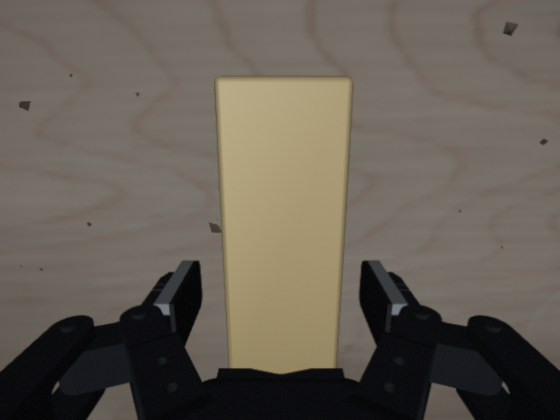

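```bash
python3 -m jog '[{"linear":[0.001,0,0.003],"rotation":[0,0,0],"grip":64},{"linear":[0.001,0,0.003],"rotation":[0,0,0],"grip":60},{"linear":[0.001,0,0.003],"rotation":[0,0,0],"grip":55},{"linear":[0.001,0,0.003],"rotation":[0,0,0],"grip":50},{"linear":[0.001,0,0.003],"rotation":[0,0,0],"grip":50},{"linear":[0.001,0,0.003],"rotation":[0,0,0],"grip":50}]' 100
python3 -m jog '[{"linear":[-0.01,0,0],"rotation":[0,0,0],"grip":50},{"linear":[-0.03,0,0],"rotation":[0,0,0],"grip":50},{"linear":[-0.07,0,0],"rotation":[0,0,0],"grip":50},{"linear":[-0.13,0,0],"rotation":[0,0,0],"grip":50},{"linear":[-0.2,0,0],"rotation":[0,0,0],"grip":50},{"linear":[-0.25,0,0],"rotation":[0,0,0],"grip":50},{"linear":[-0.25,0,0],"rotation":[0,0,0],"grip":50}]'
python3 -c "
from h import *
st()
c=calibration('wrist');p,d=capture('wrist');cv2.imwrite('pics/w_sh3.png',p[:,:,::-1])
P,r=tool();Q=cloud(c,d);q=Q[:,215:350].reshape(-1,3);q=q[(abs(q[:,2]-P[2]-15)<14)&(abs(q[:,0]-P[0])<110)]
A=np.c_[q[:,:2]-P[:2],np.ones(len(q))];co=np.linalg.lstsq(A,q[:,2],rcond=None)[0];res=q[:,2]-A@co;k=abs(res)<2;co=np.linalg.lstsq(A[k],q[k,2],rcond=None)[0];print('top plane slope',co,k.sum(),len(q))
go([460.1,-116.7,80],np.pi/2+.085)"
```

```text
time_s: 23.38
eef_pos: [467.6, 106.6, 2.0]
ee_rot: [0.494, 0.506, 0.494, -0.506]
force: [-0.3, -0.0, -0.2]
grip_width: 0.587
time_s: 23.97
eef_pos: [469.2, 106.6, 80.2]
ee_rot: [0.495, 0.508, 0.492, -0.504]
force: [0.8, 0.1, -0.1]
grip_width: 0.588
t23.97 [469.2 106.6  80.2] jaw yaw -1.595 x [ 0.007  0.    -1.   ] F [ 0.8  0.1 -0.1] w 0.588 j [-0.02  0.36  1.79  0.    0.98  1.57]
top plane slope [-14.2757581    0.64236699   1.93649725] 2 2
lin [-0.0055, -0.0093, 0.7446] rot [-0.218, -0.001, -0.008]
```

View pics/w_sh3.png

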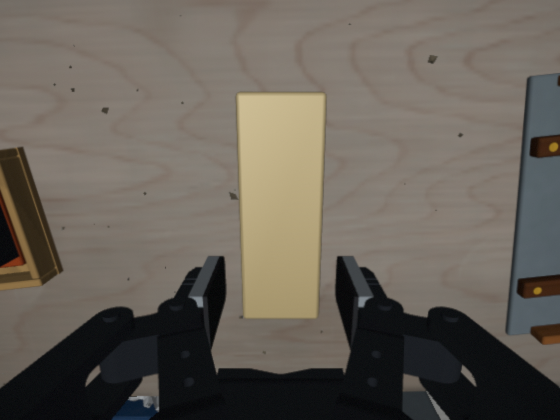

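```bash
python3 -c "
from h import *
P,r=tool()
c=calibration('wrist');p,d=capture('wrist');Q=cloud(c,d)
for nm,m in(('L',(slice(250,330),slice(180,232))),('R',(slice(250,330),slice(330,382)))):
  q=Q[m].reshape(-1,3);q=q[(q[:,2]>P[2]-20)&(q[:,2]<P[2]+60)];print(nm,len(q),np.round(np.percentile(q[:,2]-P[2],[0,1,5,20,50]),1))
  lo=q[q[:,2]<np.percentile(q[:,2],8)]-P;print(np.round(lo.min(0),1),np.round(lo.max(0),1))
cv2.imwrite('pics/tip.png',cv2.resize(p[240:340,170:390,::-1],None,fx=3.5,fy=3.5))
go([467.5,106.4,-6],np.pi/2-.026)
"
```

```text
L 1643 [26.9 29.  32.1 38.1 47. ]
[-11.8  24.6  26.9] [10.9 31.3 33.5]
R 1641 [26.9 28.8 31.9 38.1 47. ]
[-12.7 -34.7  26.9] [  9.5 -24.8  33.4]
lin [0.2777, -0.0007, 0.0007] rot [0.004, -0.001, -0.003]
```

View pics/tip.png

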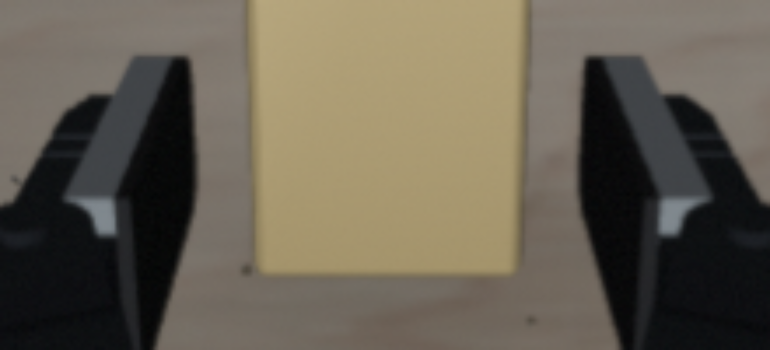

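```bash
python3 -m jog '[{"linear":[0,0,0],"rotation":[0,0,0],"grip":70},{"linear":[0.05,0,0],"rotation":[0,0,0],"grip":80},{"linear":[0.12,0,0],"rotation":[0,0,0],"grip":80},{"linear":[0.18,0,0],"rotation":[0,0,0],"grip":76},{"linear":[0.23,0,0],"rotation":[0,0,0],"grip":76},{"linear":[0.25,0,0],"rotation":[0,0,0],"grip":76},{"linear":[0.25,0,0],"rotation":[0,0,0],"grip":76}]' 40
cat > tip.py <<'E'
from h import *
def tips():
    P,r=tool()
    c=calibration('wrist');p,d=capture('wrist');Q=cloud(c,d)
    for m in((slice(250,330),slice(150,232)),(slice(250,330),slice(330,412))):
        q=Q[m].reshape(-1,3);yy=abs(q[:,1]-P[1]);q=q[(q[:,2]<P[2]+80)&(abs(q[:,0]-P[0])<15)&(yy>25)&(yy<60)]
        print(len(q),np.round(np.percentile(q[:,2],[0,1,5,20,50]),1))
    s=q;return p
E
python3 -c "
from tip import *
st();p=tips();cv2.imwrite('pics/w_sh4.png',p[:,:,::-1]);go([467.5,106.4,-6],np.pi/2-.026)"
```

```text
time_s: 24.65
eef_pos: [466.5, 106.5, 0.7]
ee_rot: [-0.493, -0.506, -0.494, 0.506]
force: [-0.8, 0.4, -0.2]
grip_width: 0.888
t24.65 [466.5 106.5   0.7] jaw yaw -1.595 x [-0.002  0.    -1.   ] F [-0.8  0.4 -0.2] w 0.888 j [-0.02  0.5   1.85  0.    0.79  1.57]
3891 [-1.4 -0.6 -0.1  0.8 46.4]
3788 [-1.4 -0.6 -0.1  0.9 47.8]
lin [0.026, 0.0007, 0.0006] rot [0.004, -0.001, -0.0]
```

View pics/w_sh4.png

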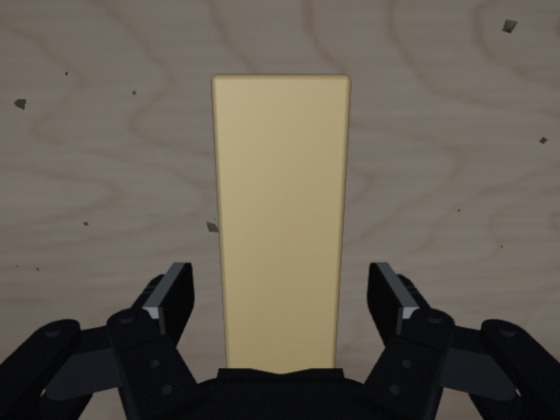

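```bash
python3 -m jog '[{"linear":[0.015,0,0],"rotation":[0,0,0],"grip":76},{"linear":[0.03,0,0],"rotation":[0,0,0],"grip":76},{"linear":[0.045,0.002,0],"rotation":[0,0,0],"grip":76},{"linear":[0.045,0.002,0],"rotation":[0,0,0],"grip":76}]' 40
python3 -c "
from tip import *
st()
P,r=tool();c=calibration('wrist');p,d=capture('wrist');Q=cloud(c,d);cv2.imwrite('pics/w_sh5.png',p[:,:,::-1])
for m in((slice(255,330),slice(150,200)),(slice(255,330),slice(365,412))):
  q=Q[m].reshape(-1,3);q=q[q[:,2]>3];print(np.histogram(q[:,2],bins=np.arange(3,50,3))[0])
"
```

```text
time_s: 25.03
eef_pos: [467.6, 106.5, -12.3]
ee_rot: [-0.494, -0.506, -0.494, 0.506]
force: [0.5, -0.0, 0.4]
grip_width: 0.889
t25.03 [467.6 106.5 -12.3] jaw yaw -1.595 x [-0.001  0.    -1.   ] F [ 0.5 -0.   0.4] w 0.889 j [-0.02  0.52  1.86  0.    0.76  1.57]
[  0   0   0   0   0   0  53 108 165 187 209 210 219 211 199]
[  0   0   0   0   0   0  48 106 150 181 216 220 203 215 202]
```

View pics/w_sh5.png

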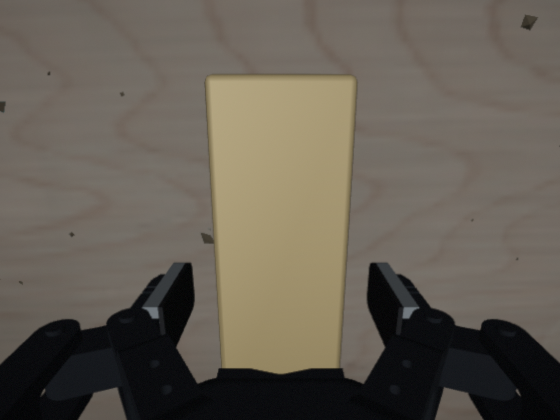

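```bash
python3 -m jog '[{"linear":[0.015,0,0],"rotation":[0,0,0],"grip":72},{"linear":[0.03,0,0],"rotation":[0,0,0],"grip":70},{"linear":[0.042,0,0],"rotation":[0,0,0],"grip":68},{"linear":[0.042,0,0],"rotation":[0,0,0],"grip":68},{"linear":[0.042,0,0],"rotation":[0,0,0],"grip":68}]' 40
python3 -c "
from tip import *
st()
P,r=tool();c=calibration('wrist');p,d=capture('wrist');Q=cloud(c,d);cv2.imwrite('pics/w_sh6.png',p[:,:,::-1])
for m in((slice(255,330),slice(160,205)),(slice(255,330),slice(360,405))):
  q=Q[m].reshape(-1,3);q=q[q[:,2]>3];print(np.histogram(q[:,2],bins=np.arange(3,50,3))[0])
"
```

```text
time_s: 25.5
eef_pos: [467.6, 106.6, -24.8]
ee_rot: [-0.494, -0.506, -0.494, 0.506]
force: [-1.1, -0.2, 0.8]
grip_width: 0.798
t25.50 [467.6 106.6 -24.8] jaw yaw -1.595 x [-0.001  0.001 -1.   ] F [-1.1 -0.2  0.8] w 0.798 j [-0.02  0.55  1.86  0.    0.73  1.57]
[  1  44  94 154 173 184 212 204 211 190 186 183 195 330  79]
[  0   2  52 136 175 176 202 209 203 205 211 185 192 354  78]
```

View pics/w_sh6.png

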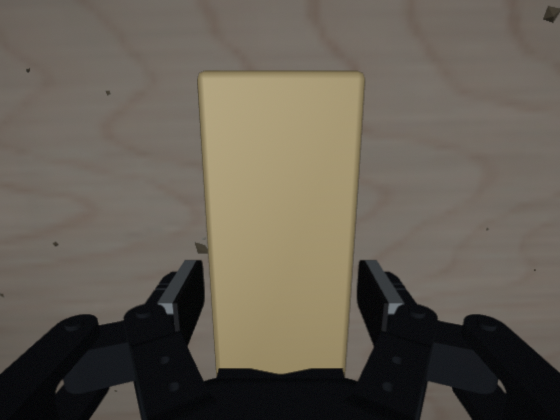

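```bash
python3 -m jog '[{"linear":[0,0,0],"rotation":[0,0,0],"grip":64},{"linear":[0,0,0],"rotation":[0,0,0],"grip":60},{"linear":[0,0,0],"rotation":[0,0,0],"grip":55},{"linear":[0,0,0],"rotation":[0,0,0],"grip":50},{"linear":[0,0,0],"rotation":[0,0,0],"grip":48},{"linear":[0,0,0],"rotation":[0,0,0],"grip":48},{"linear":[0,0,0],"rotation":[0,0,0],"grip":48}]' 100
python3 -c "from h import *;st()"
```

```text
time_s: 26.13
eef_pos: [467.9, 106.5, -23.6]
ee_rot: [0.494, 0.506, 0.494, -0.506]
force: [-4.6, -0.7, 13.6]
grip_width: 0.669
t26.13 [467.9 106.5 -23.6] jaw yaw -1.595 x [-0.  0. -1.] F [-4.6 -0.7 13.6] w 0.669 j [-0.02  0.54  1.86  0.    0.74  1.57]
```

Gripped at 57 read (60 mm shelf with the same ~3 mm offset as before). Lift and check.

```bash
python3 -m jog '[{"linear":[-0.01,0,0],"rotation":[0,0,0],"grip":48},{"linear":[-0.03,0,0],"rotation":[0,0,0],"grip":48},{"linear":[-0.07,0,0],"rotation":[0,0,0],"grip":48},{"linear":[-0.13,0,0],"rotation":[0,0,0],"grip":48},{"linear":[-0.19,0,0],"rotation":[0,0,0],"grip":48},{"linear":[-0.24,0,0],"rotation":[0,0,0],"grip":48},{"linear":[-0.27,0,0],"rotation":[0,0,0],"grip":48},{"linear":[-0.27,0,0],"rotation":[0,0,0],"grip":48}]'
cat > shm.py <<'E'
from h import *
def shelf(name,zc):
    P,r=tool()
    c=calibration('wrist');p,d=capture('wrist');cv2.imwrite(f'pics/{name}.png',p[:,:,::-1])
    hsv=cv2.cvtColor(p,cv2.COLOR_RGB2HSV);H,S,V=[hsv[...,i].astype(int) for i in range(3)]
    m=(S>45)&(H>=15)&(H<32)&(V>110);Q=cloud(c,d)
    q=Q[m&(abs(Q[...,2]-zc)<14)&(abs(Q[...,1]-P[1])<50)]
    A=np.c_[q[:,:2]-P[:2],np.ones(len(q))]
    co=np.linalg.lstsq(A,q[:,2],rcond=None)[0];k=abs(q[:,2]-A@co)<1.5;co=np.linalg.lstsq(A[k],q[k,2],rcond=None)[0]
    print('slope dz/dx,dz/dy, z at TCP',np.round(co,3),k.sum(),'rect',cv2.minAreaRect(q[k][:,:2].astype(np.float32)),'x',q[k][:,0].min(),q[k][:,0].max())
E
python3 -c "
from shm import *
st();P,r=tool();shelf('w_sh7',P[2]+40)
go([460.1,-116.7,40],np.pi/2+.085)"
```

```text
time_s: 26.8
eef_pos: [468.8, 106.5, 59.1]
ee_rot: [0.495, 0.507, 0.493, -0.505]
force: [-0.2, -0.1, -3.2]
grip_width: 0.672
t26.80 [468.8 106.5  59.1] jaw yaw -1.595 x [ 0.003  0.    -1.   ] F [-0.2 -0.1 -3.2] w 0.672 j [-0.02  0.4   1.81  0.    0.93  1.57]
slope dz/dx,dz/dy, z at TCP [2.0000e-03 0.0000e+00 9.8854e+01] 42386 rect ((487.6590576171875, 106.08518981933594), (58.60503005981445, 129.61782836914062), 88.56041717529297) x 422.89504412247516 553.1249935979586
lin [0.0592, -0.009, 0.7445] rot [-0.218, -0.0, -0.002]
```

View pics/w_sh7.png

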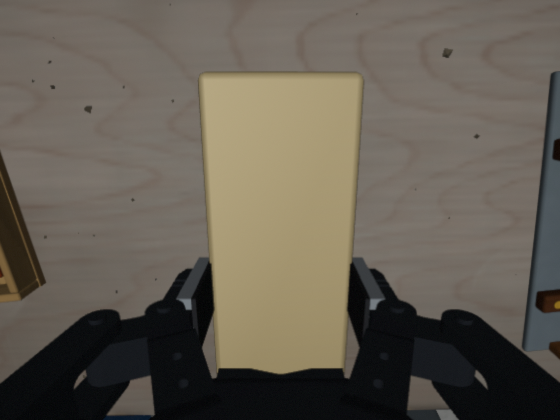

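```bash
python3 -m jog '[{"linear":[0,0,0.06],"rotation":[-0.04,0,0],"grip":48},{"linear":[0,0,0.15],"rotation":[-0.1,0,0],"grip":48},{"linear":[0,-0.003,0.26],"rotation":[-0.15,0,0],"grip":48},{"linear":[0,-0.005,0.38],"rotation":[-0.2,0,0],"grip":48},{"linear":[0,-0.005,0.5],"rotation":[-0.218,0,0],"grip":48},{"linear":[0,-0.005,0.61],"rotation":[-0.218,0,0],"grip":48},{"linear":[0,-0.005,0.7],"rotation":[-0.218,0,0],"grip":48},{"linear":[0,-0.005,0.744],"rotation":[-0.218,0,0],"grip":48},{"linear":[0,-0.005,0.744],"rotation":[-0.218,0,0],"grip":48},{"linear":[0,-0.005,0.744],"rotation":[-0.218,0,0],"grip":48}]'
python3 -c "
from shm import *
st();P,r=tool();shelf('w_sh8',P[2]+40)
go([461.2,-116.6,0],np.pi/2+.085)"
```

```text
time_s: 27.68
eef_pos: [460.6, -116.5, 56.7]
ee_rot: [0.52, 0.479, 0.521, -0.478]
force: [-0.1, 1.4, -2.8]
grip_width: 0.67
t27.68 [ 460.6 -116.5   56.7] jaw yaw -1.487 x [-0.001  0.001 -1.   ] F [-0.1  1.4 -2.8] w 0.670 j [-0.5   0.39  1.83  0.    0.92  0.99]
slope dz/dx,dz/dy, z at TCP [-2.000e-03  2.000e-03  9.653e+01] 42331 rect ((479.54168701171875, -114.83865356445312), (129.59246826171875, 58.61930847167969), 4.679551601409912) x 414.8476395370612 546.0504114648063
lin [0.1897, 0.0015, 0.003] rot [-0.0, -0.003, 0.001]
```

View pics/w_sh8.png

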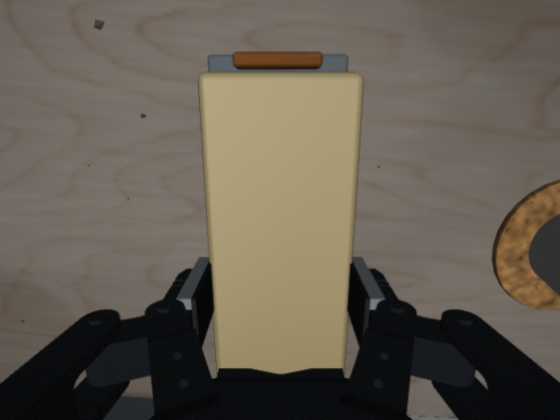

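```bash
python3 -m jog '[{"linear":[0.03,0.001,0],"rotation":[0,0,0],"grip":48},{"linear":[0.08,0.001,0],"rotation":[0,0,0],"grip":48},{"linear":[0.13,0.001,0],"rotation":[0,0,0],"grip":48},{"linear":[0.17,0.001,0],"rotation":[0,0,0],"grip":48},{"linear":[0.195,0.001,0],"rotation":[0,0,0],"grip":48},{"linear":[0.2,0.001,0],"rotation":[0,0,0],"grip":48},{"linear":[0.2,0.001,0],"rotation":[0,0,0],"grip":48}]'
python3 -m jog '[{"linear":[0.004,0,0],"rotation":[0,0,0],"grip":48},{"linear":[0.008,0,0],"rotation":[0,0,0],"grip":48},{"linear":[0.01,0,0],"rotation":[0,0,0],"grip":48},{"linear":[0.01,0,0],"rotation":[0,0,0],"grip":48}]'
python3 -c "
from shm import *
st();P,r=tool();shelf('w_sh9',P[2]+40)"
```

```text
time_s: 28.32
eef_pos: [460.8, -115.1, -3.6]
ee_rot: [0.52, 0.478, 0.522, -0.478]
force: [-0.3, -0.3, -2.6]
grip_width: 0.668
time_s: 28.65
eef_pos: [460.9, -115.1, -6.4]
ee_rot: [0.52, 0.478, 0.522, -0.478]
force: [-0.1, 0.4, -2.5]
grip_width: 0.67
t28.65 [ 460.9 -115.1   -6.4] jaw yaw -1.485 x [-0.001  0.002 -1.   ] F [-0.1  0.4 -2.5] w 0.670 j [-0.49  0.5   1.87  0.    0.77  0.99]
slope dz/dx,dz/dy, z at TCP [-2.0000e-03  2.0000e-03  3.3425e+01] 42300 rect ((480.12249755859375, -113.38970184326172), (129.0282440185547, 58.56169509887695), 4.847602844238281) x 414.88375628657946 546.2689993538645
```

View pics/w_sh9.png

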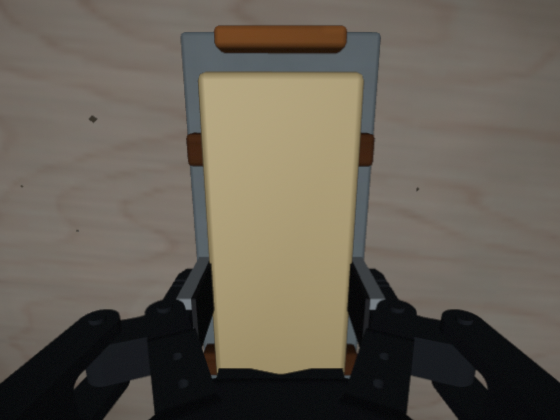

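```bash
python3 -m jog '[{"linear":[0.004,0,0.003],"rotation":[0,0,0],"grip":48},{"linear":[0.007,0,0.003],"rotation":[0,0,0],"grip":48},{"linear":[0.007,0,0.003],"rotation":[0,0,0],"grip":48}]'
python3 -c "
from h import *
st()"
```

```text
time_s: 28.95
eef_pos: [461.2, -116.2, -7.5]
ee_rot: [0.52, 0.478, 0.521, -0.478]
force: [-3.6, 2.0, 10.4]
grip_width: 0.674
t28.95 [ 461.2 -116.2   -7.5] jaw yaw -1.485 x [-0.001  0.001 -1.   ] F [-3.6  2.  10.4] w 0.674 j [-0.49  0.51  1.87  0.    0.77  0.99]
```

Seated on the bearers at the predicted height. Release, lift, look.

```bash
python3 -m jog '[{"linear":[0,0,0],"rotation":[0,0,0],"grip":59},{"linear":[0,0,0],"rotation":[0,0,0],"grip":63},{"linear":[0,0,0],"rotation":[0,0,0],"grip":70},{"linear":[0,0,0],"rotation":[0,0,0],"grip":76},{"linear":[0,0,0],"rotation":[0,0,0],"grip":76},{"linear":[-0.03,0,0],"rotation":[0,0,0],"grip":76},{"linear":[-0.1,0,0],"rotation":[0,0,0],"grip":80},{"linear":[-0.2,0,0],"rotation":[0,0,0],"grip":85},{"linear":[-0.32,0,0],"rotation":[0,0,0],"grip":85},{"linear":[-0.45,0,0],"rotation":[0,0,0],"grip":85},{"linear":[-0.58,0,0],"rotation":[0,0,0],"grip":85},{"linear":[-0.7,0,0],"rotation":[0,0,0],"grip":85},{"linear":[-0.8,0,0],"rotation":[0,0,0],"grip":85},{"linear":[-0.8,0,0],"rotation":[0,0,0],"grip":85}]' 40
python3 -c "
from shm import *
from meas import *
st();c=calibration('wrist');shelf('w_fin',32)
p,d=capture('wrist');Q=cloud(c,d).reshape(-1,3);k=(abs(Q[:,0]-460)<130)&(abs(Q[:,1]+116)<70)
q=Q[k&(Q[:,2]>28)&(Q[:,2]<36)];print('shelf',cv2.minAreaRect(q[:,:2].astype(np.float32)),np.median(q[:,2]))
q=Q[k&(Q[:,2]>3.5)&(Q[:,2]<9)];print('board',cv2.minAreaRect(q[:,:2].astype(np.float32)))
q=Q[k&(Q[:,2]>20)&(Q[:,2]<24)];print('stops',cv2.minAreaRect(q[:,:2].astype(np.float32)))
k=(abs(Q[:,0]-456)<60)&(abs(Q[:,1]+318)<60);q=Q[k&(Q[:,2]>42)&(Q[:,2]<50)];print('pot',cv2.minEnclosingCircle(q[:,:2].astype(np.float32)))
for n in('scene','top'):
  p,d=capture(n);cv2.imwrite(f'pics/{n}1.png',p[:,:,::-1])
"
```

```text
time_s: 30.12
eef_pos: [463.1, -117.4, 239.0]
ee_rot: [0.524, 0.479, 0.518, -0.477]
force: [0.4, -0.7, -0.0]
grip_width: 0.994
t30.12 [ 463.1 -117.4  239. ] jaw yaw -1.485 x [ 0.009 -0.004 -1.   ] F [ 0.4 -0.7 -0. ] w 0.994 j [-0.49  0.18  1.59  0.    1.37  0.99]
slope dz/dx,dz/dy, z at TCP [-1.0000e-03 -1.0000e-03  3.2343e+01] 7338 rect ((460.48394775390625, -116.2955322265625), (169.16500854492188, 58.87314224243164), 4.78850793838501) x 374.20500019422155 546.1711606854352
shelf ((468.5947265625, -116.97000122070312), (181.45179748535156, 60.23075485229492), 4.945561408996582) 35.29509239586315
board ((459.9997863769531, -116.00736999511719), (259.96600341796875, 139.9844207763672), 0.006197486072778702)
stops ((462.93292236328125, -115.91477966308594), (201.37677001953125, 77.9587173461914), 5.092756748199463)
pot ((458.3750915527344, -317.1556091308594), 34.56047058105469)
```

View pics/w_fin.png

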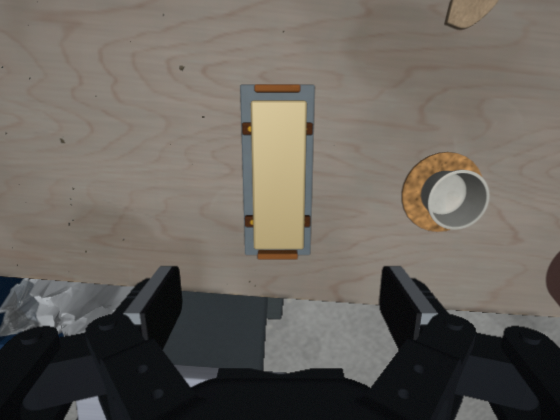

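View pics/scene1.png

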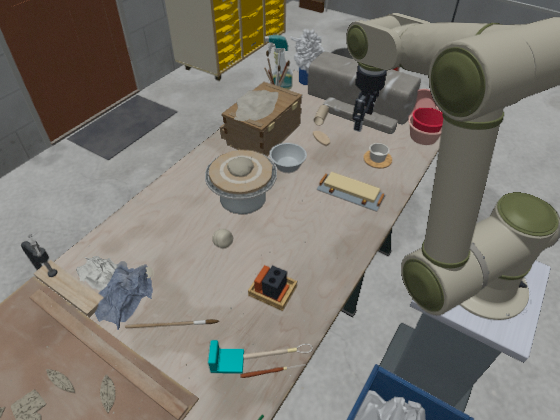

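```bash
python3 -c "
from h import *
st();print(np.abs(sense()['dq']).max());print(finish_job())"
```

```text
t30.32 [ 460.8 -116.3  231.6] jaw yaw -1.485 x [-0.002  0.002 -1.   ] F [ 0.4 -0.8  0.4] w 0.995 j [-0.49  0.19  1.6   0.    1.36  0.99]
0.013009876141205402
the job is handed in; nothing more can be done
None
```

I took the stack apart and handed the job in at about 30 s. Everything is released, and the last checks put every piece within its tolerance. `finish_job` gave no verdict.

| Piece | Where it ended up (last check) |
|---|---|
| White pot | Upright on the mat, about 2 mm from its centre |
| Angle | Flat on the box floor: foot top at 18.4 mm and wall top at 61.1 mm, both as expected. About 2 mm from the box centre |
| Block | Upright on the angle's foot, top at 73.3 mm, which puts its underside near 18 mm. About 6 mm from the box centre along x, 2 mm along y |
| Shelf | Level on both bearers, top at 32.3 mm. Under 1 mm off centre, yaw matching the rest within 0.01 rad |

- **Missed grasp:** The first grasp on the shelf closed in the air above it without touching anything. The fingertips measured 27–33 mm above the TCP when part open. I went lower, and the second grasp held.
- **Disagreeing reading:** One final wrist reading gave the pot about 2.5 mm from the mat centre and the shelf about 8 mm off centre in x. The arm was still settling and the camera pose was slightly out of date, so I relied on the earlier readings. Even those values are inside the limits.
- **Bystanders:** The bowl, wooden rib and clay lump look unmoved in the final scene picture. I did not measure their positions.

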